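# Release the ratchet and hook the stock tray out from under the plank

### The job

First, with the gripper's own fingers, throw the ratchet pawl beside the stock tray all the way back towards the robot so that it stays there off the teeth. Then take the wooden-handled hook, catch it behind the tray's upright bow handle and draw the tray out to its stop; do not touch the tray with the gripper itself. Lay the hook down flat on the table, clear of the tray stand, and leave the other things on the table where they are.

Things in the scene. Friction and masses are not known exactly. Their poses are not given: they have to be found in the camera images.
- station: The fixed tray stand, a dark wooden base 330 x 200 x 12 mm. Origin: on the table under it. Its x axis points away from the robot along the tray's travel, y to the left, z up (turned up to 0.22 rad). In this frame the base spans x -150..180, y -120..80 mm.
- plank_edge (a point): Middle of the lower near edge of the wooden plank that crosses above the stand: x -20, y -25, z 146 mm in the stand's frame. The plank is 65 mm deep (to x 45), 320 mm long (y -185..135), 14 mm thick, on two legs 20 mm wide at y -170 and y 120 mm, x -5..30 mm. Two small tins stand on its far half, up to z 200 mm.
- bracket (a point): Top of the steel pawl bracket on the stand's right side: x -57, y -92, z 75 mm in the stand's frame. It has two 5 mm cheeks, at y -78 and y -106 mm, x -85..-30 mm. The tray's steel toothed bar (y -84..-100 mm, tooth tips at z 54 mm) runs through it, under the pawl.
- pawl_pivot (a point): The pawl's hinge axis (fixed, along the stand's y axis), at x -70, y -92, z 64 mm in the stand's frame.
- pawl_disc (a point): Centre of the pawl's finger disc: dark steel, 28 mm across, 16 mm thick (flat faces to the stand's +y and -y), at the end of the 12 mm thick pawl arm, 77 mm from the hinge. With the pawl at 0 it is 72 mm beyond and 28 mm above the hinge (z 92 mm), under the plank, so it has to be reached slantwise from the robot's side. Over 45 mm is free on its right, and on its left above z 80 mm.
- pawl (a joint): Pawl angle, rad: 0 = nose down between the teeth (up to 0.35 when resting on a tooth), growing as the disc is lifted up and over towards the robot; 2.5 = thrown back on its stop, the disc 74 mm nearer the robot than the hinge. It works by weight (140 g): let go below about 1.1 it falls back into the teeth, beyond about 1.5 it falls on to its back stop and stays.
- tray_travel (a joint): Tray travel towards the robot (along the stand's -x), m: 0 = fully in, 0.10 = out at its stop. About 2 N moves it. While the pawl is down the teeth (26 mm apart) stop it from coming out; it may still be pushed in.
- tray: The grey open stock tray, 150 x 104 mm, top at z 80 mm, with two brown rubber cups in it, one piece with the toothed bar at its right. Its own origin coincides with the stand's origin when the travel is 0 and moves with the travel. In its own frame the tray's near face is at x = 20 mm; the tray spans y -52..52 mm.
- bow (a point): Middle of the upright bar of the steel bow handle on the tray's near face (10 mm round bar, 32 mm in front of the face, clear gap behind it 27 mm; free bar from z 35 to z 70 mm); this point is at x -12 mm, y 0, z 52 mm in the tray's frame.
- hook: The loose hand hook, lying flat, 160 g: pale wooden handle 100 x 22 x 26 mm, origin under its middle; a 10 mm round steel rod runs on along its +x to x 130 mm and bends there at a right angle to its -y (right, when it points away from the robot), the prong ending at y -50 mm; rod and prong centre at 13 mm height. Centre of mass about 21 mm ahead of the origin.
- hook_prong (a point): Middle of the hook's prong: x 130, y -22, z 13 mm in the hook's frame.
- brush: Bystander: wooden brush lying on the table, 180 mm long, 27 mm high, straight. It and the hook may have swapped places.
- plunger: Bystander: rubber plunger standing on its cup, stick up, 285 mm tall, cup 114 mm across.
- mug: Bystander: mug 80 mm across, 90 mm tall.
- tin: Bystander: low metal tin 64 mm across, 55 mm tall.
- jar: Bystander: white jar 66 mm across, 100 mm tall.
- bowl: Bystander: bowl 110 mm across, 45 mm tall.
There are look-alikes about, which are no part of the job. What is shaped like the hook but blue, orange or purple is not meant.

How it is judged:
On the way, in this order (a step that is already met when the one before it is completed fails the run):
1. the pawl is thrown back (2.3 rad or more) while the hook still lies where it was (within 30 mm) (value of joint pawl above 2.3 rad and distance of hook from where it was at the start of the episode below 0.03 m), for 0.2 s.
2. the hook draws the tray out: travel over 85 mm with the hook bearing on the tray (value of joint tray_travel above 0.085 m and contact force between hook and tray above 0.3 N).
At the end, for the whole second after the job is handed in: The tray is out at its stop (travel over 92 mm of 100), the pawl lies thrown back (over 2.3 rad), and the hook lies still and flat on the table (origin within 8 mm of table height, tilted under 0.1 rad), touching neither the tray nor the stand (value of joint tray_travel above 0.092 m and value of joint pawl above 2.3 rad and height (world z) of hook between -0.005 and 0.008 m and angle between hook's own z axis and vertical below 0.1 rad and linear speed of hook below 0.02 m/s and not (contact force between hook and tray above 0.01 N) and not (contact force between hook and station above 0.01 N)).
It fails at once if the gripper or arm touches the tray (over 2 N) (contact force between any of the arm, the fingers and tray above 2 N).
It fails at once if a bystander is shifted more than 40 mm (distance of any of brush, plunger, mug, tin, jar, bowl from where it was at the start of the episode above 0.04 m).
It also fails if it takes over 72 s, if anything falls off the work surface, if the arm or the gripper's body presses on something with over 40 N, if the wrist force passes 120 N, or if a joint passes its speed limit or range.

### The arm

A 7-joint arm with a two-finger parallel gripper is mounted at the origin on the work surface. World frame = base frame: x ahead of the robot, y to its left, z up, the work surface at z = 0. Lengths are in m, angles in rad, forces in N, time in s.
With the tool pointing down it reaches from about 0.35 to 0.9 m from the base axis. Payload 19.9 kg.
Tool frame: the origin (TCP) lies midway between the tips of the shut fingers; the grasp point (between the pads) lies 19 mm behind it (r.grasp_offset is the distance from the TCP to the grasp point, in m); z points along the fingers, y is the line along which they close (so a half turn about z gives the same grasp; the last joint's range is limited). The gripper opens to 85 mm and grips with 20 to 120 N. Pads are 22 mm wide; open, the fingers measure 114 mm over their backs; the gripper's body (76 mm by 85 mm) begins 54 mm behind the grasp point. The pads swing forward as they close: fully open they stand 13 mm farther back than shut.
Start: joints at [1.071, 0.417, -0.01, 1.614, 0.005, 1.111, -0.053], TCP at [0.276, -0.561, 0.231] pointing down, gripper open.
Joint ranges: [-2.81, 2.81], [-0.39, 2.02], [-1.27, 1.25], [0.06, 2.57], [-1.19, 4.33], [0.19, 2], [-2.82, 2.82]. Speed limits (rad/s): [1.89, 1.89, 2.39, 2.39, 3.01, 3.01, 3.01].

### API

Orientations are given as [roll, pitch, yaw] about the fixed x, y, z axes, in that order (R = Rz(yaw) Ry(pitch) Rx(roll)).
In Python, from plant import r, snapshot gives the robot as it stands.
- The arm moves only by the tool servo_tool, never from a script. Its arguments are lists of equal length, an entry for each row: "translation": the shift along the tool's x, y, z in mm, a list of three; "roll": the turn about the tool's z in degrees; "grip": the closure, from -1 (fully open) to 1 (shut). In form: {"translation": [[tx, ty, tz], ...], "roll": [roll, ...], "grip": [grip, ...]}. A call has 1 to 5 rows; each row shifts and turns the commanded pose from where the row before left it, along the tool's axes as they then stand; what a row does not reach is not made up. A row lasts 1/12 s, in which the tool goes at most 41.7 mm and 7.16 degrees, less where a joint would pass 70% of its speed; a pose out of reach is approached as far as the arm can. A call with a gripper value outside its range is refused whole. The fingers move at their own pace and stop on an object; "newtons" is the grip in N (left out, the last holds). Time passes only in rows, so rows that do not move let the fingers close. It gives the time, the measured TCP pose, the force, the opening and the grip force at its end, in the units of the state.
- r.read_state(): the state, without advancing time (a new reading comes with each control period).
- snapshot(name): name is "side" or "top"; returns a dict with "color" (400x640x3 uint8, red, green, blue), "camera_matrix" (3x3 intrinsics, pixels), "extrinsics" (4x4, takes a point from camera to world coordinates). Camera axes: x right, y down, z forward; pixel columns grow to the right and rows downward; lengths in m; the calibration is good to about 2 mm. A picture is of the moment at which its call begins. There is no depth.
- r.job_done(): hands the job in; it is judged then, once.
The state is a dict: "time_s": time; "qpos": joint angles; "joint_velocities": joint speeds; "joint_torque": joint torques, N m; "position": TCP position; "eef_rot": TCP orientation; "ft_force": force on the tool from outside, world axes, zero at the start; "wrist_torque": the same for the moment, N m; "width": finger opening in m; "grip_force": force on a finger pad.
Only numpy, scipy, OpenCV 4.12 (cv2) and the standard library are available. Lean on these libraries where they do the work, as an engineer would, in place of code of your own. Each camera call takes 0.05 s, during which the arm holds its last target. There are 200 camera calls.

## Working session

There is one attempt and no reset: what is moved stays moved. The work goes in short steps, Python scripts to look and compute and a tool call to move; the robot and the scene stay as the last step left them, time stands still between calls to the robot, and variables do not carry over. Pictures are saved under pics/ and viewed, at most 10 in all, crops included, and the job is handed in when it is done.

Besides the shell and the picture viewer there is one more tool, called after ">>>" as name([rows], argument=value, ...), one row to a line, values as JSON. servo_tool: Moves the arm, as the interface text tells. Its arguments: {"type":"object","properties":{"translation":{"type":"array","items":{"type":"array","items":{"type":"number"}}},"roll":{"type":"array","items":{"type":"number"}},"grip":{"type":"array","items":{"type":"number"}},"newtons":{"type":"number"}},"required":["translation","roll","grip"]}

```bash
ls; mkdir -p pics; python3 - <<'E'
from plant import r,snapshot
import cv2,numpy as np,pickle
s=r.read_state();print({k:np.round(v,3) for k,v in s.items()},r.grasp_offset)
for n in("side","top"):
    d=snapshot(n);pickle.dump(d,open(f"pics/{n}0.pkl","wb"));cv2.imwrite(f"pics/{n}0.png",d["color"][...,::-1]);print(d["camera_matrix"].round(1).tolist(),d["extrinsics"].round(3).tolist())
E
```

```text
pics
{'time_s': np.float64(0.0), 'qpos': array([ 1.071,  0.418, -0.01 ,  1.614,  0.005,  1.111, -0.053]), 'joint_velocities': array([-0.   , -0.   , -0.001,  0.002,  0.001,  0.001,  0.002]), 'joint_torque': array([-2.0000e-03, -8.6444e+01,  6.7700e-01, -4.3489e+01,  1.9000e-02,
        8.0000e-03, -0.0000e+00]), 'position': array([ 0.276, -0.56 ,  0.231]), 'eef_rot': array([-3.14 ,  0.   ,  0.458]), 'ft_force': array([-0.009,  0.768,  0.806]), 'wrist_torque': array([ 0.069, -0.032, -0.009]), 'grip_force': np.float64(0.0), 'width': np.float64(0.085)} 0.0187
[[399.8, 0.0, 314.3], [0.0, 399.8, 199.9], [0.0, 0.0, 1.0]] [[-0.888, -0.284, 0.361, -0.018], [-0.46, 0.547, -0.7, 0.792], [0.001, -0.787, -0.617, 0.906], [0.0, 0.0, 0.0, 1.0]]
[[503.8, 0.0, 325.7], [0.0, 503.8, 195.8], [0.0, 0.0, 1.0]] [[0.025, -0.998, 0.064, 0.341], [-1.0, -0.024, 0.006, -0.117], [-0.004, -0.064, -0.998, 1.633], [0.0, 0.0, 0.0, 1.0]]
```

View pics/side0.png

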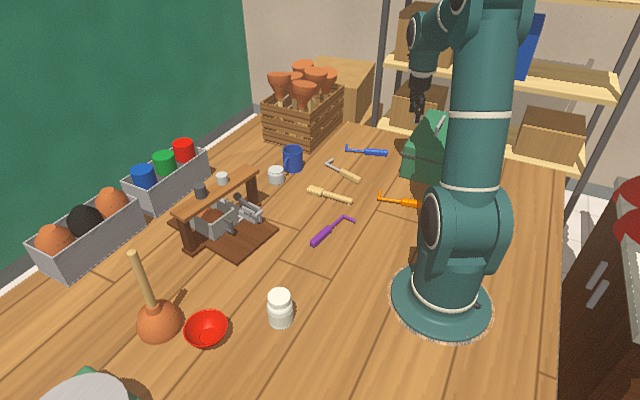

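View pics/top0.png

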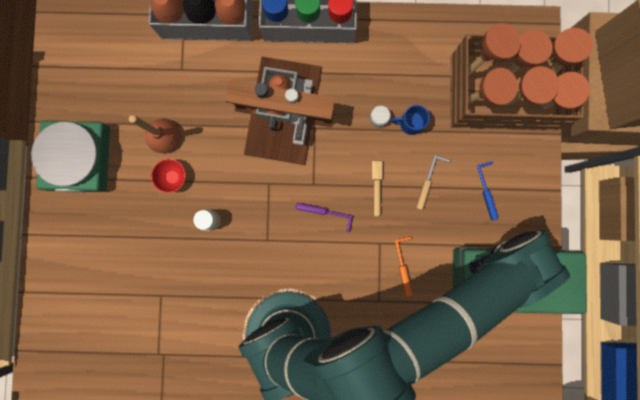

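The side view shows the stand with plank at about (225,215), the tan hook at (345,170) and the brush at (330,195). The top view shows the stand base at about (283,110), the wooden hook with its handle at (424,195) and bend at (436,158), the brush at (377,188), and the tin and mug at (381,116) and (414,120). I'll zoom in for corner accuracy.

```bash
python3 - <<'E'
import cv2,pickle,numpy as np
t=pickle.load(open("pics/top0.pkl","rb"))["color"][...,::-1];s=pickle.load(open("pics/side0.pkl","rb"))["color"][...,::-1]
a=cv2.resize(t[45:175,220:350],(520,520),interpolation=3);b=cv2.resize(t[145:215,410:460],(250,350),interpolation=3)
im=np.zeros((520,780,3),np.uint8);im[:,:520]=a;im[:350,525:775]=b;cv2.imwrite("pics/c1.png",im)
cv2.imwrite("pics/c2.png",cv2.resize(s[150:270,160:300],(700,600),interpolation=3))
E
```

```text
(no output)
```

View pics/c1.png

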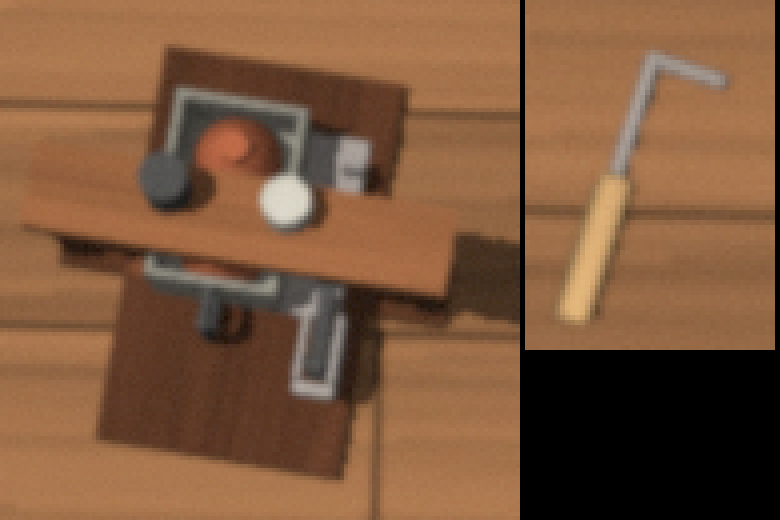

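View pics/c2.png

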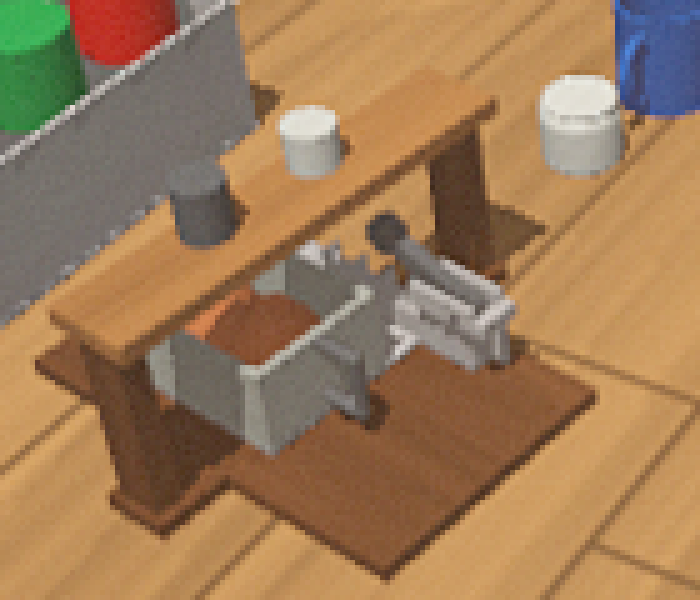

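The crops show the base corners, plank corners, pawl disc and bow clearly, as well as the hook's handle end, bend and prong tip. Next I fit the poses.

```bash
cat >h.py <<'E'
import numpy as np,pickle
from scipy.optimize import least_squares
from scipy.spatial.transform import Rotation as R
C={n:pickle.load(open(f"pics/{n}0.pkl","rb")) for n in("side","top")}
def proj(n,P):
    d=C[n];E=np.linalg.inv(d["extrinsics"]);p=np.atleast_2d(P)@E[:3,:3].T+E[:3,3];q=p@d["camera_matrix"].T;return q[:,:2]/q[:,2:]
def W(o,P):
    P=np.atleast_2d(P).astype(float)/1000;c,s=np.cos(o[2]),np.sin(o[2]);return np.c_[o[0]+c*P[:,0]-s*P[:,1],o[1]+s*P[:,0]+c*P[:,1],P[:,2]]
def fit(obs,x0):
    f=lambda o:np.concatenate([(proj(n,W(o,p))-uv).ravel() for n,p,uv in obs])
    r_=least_squares(f,x0,loss="soft_l1",x_scale=[.01,.01,.01]);return r_.x,f(r_.x).reshape(-1,2)
def pix(n,u,v,z):
    d=C[n];E=d["extrinsics"];q=E[:3,:3]@np.linalg.solve(d["camera_matrix"],[u,v,1]);return E[:3,3]+q*(z-E[2,3])/q[2]
E
python3 - <<'E'
from h import *
t=lambda a,b:np.array([219.6+a/4,44.6+b/4]);s=lambda a,b:np.array([159.6+a/5,149.6+b/5]);k=lambda a,b:np.array([409.6+(a-525)/5,144.6+b/5])
obs=[("top",[180,80,12],t(166,46)),("top",[180,-120,12],t(410,88)),("top",[-150,-120,12],t(341,479)),("top",[-150,80,12],t(98,438)),
("top",[-20,135,160],t(22,228)),("top",[-20,-185,146],t(445,297)),("top",[45,-185,160],t(460,208)),
("side",[-150,80,12],s(386,572)),("side",[-150,-120,12],s(595,395)),("side",[-20,135,160],s(128,350)),("side",[45,135,160],s(52,315)),("side",[-20,-185,160],s(495,103))]
o,e=fit(obs,[.6,-.04,-.1]);print("station",o.round(4),e.round(1).tolist())
hk,e2=fit([("top",[-50,0,20],k(575,320)),("top",[130,0,13],k(653,57)),("top",[130,-50,13],k(725,82))],[.45,-.32,-.3]);print("hook",hk.round(4),e2.round(1).tolist())
np.save("o.npy",o);np.save("hk.npy",hk)
for tr in(0,10,26):print(tr,"bowtop pred",(proj("top",W(o,[-12-tr,0,75]))-t(0,0))*4,(proj("side",W(o,[-12-tr,0,75]))-s(0,0))*5)
for a in(0,.35):
    d=np.arctan2(28,72)+a;P=[-70+77*np.cos(d),-92,64+77*np.sin(d)];print("disc",P,(proj("side",W(o,P))-s(0,0))*5)
for n in dict(tin=0,mug=0):pass
print("tin",pix("top",381,116,.055),"mug",pix("top",416,118,.09),"brush",pix("top",377,188,.02),"jar",pix("top",207,219,.1),"bowl",pix("top",169,176,.04),"plung",pix("top",164,136,.06))
print("orange",pix("top",404,265,.02),"purple",pix("top",325,213,.02))
E
```

```text
station [ 0.709   0.061  -0.1355] [[-0.1, 0.4], [-1.0, -0.6], [-0.0, 0.4], [-0.1, 0.9], [-0.2, 0.3], [0.5, 1.0], [0.2, 0.9], [-0.2, -0.8], [-0.0, -1.7], [-1.6, -0.0], [-1.4, -1.4], [-0.2, -1.6]]
hook [ 0.4578 -0.4222 -0.2814] [[-0.2, 0.4], [-0.1, 0.0], [0.3, -0.4]]
0 bowtop pred [[214.69351522 273.47074725]] [[303.58411225 332.70204546]]
10 bowtop pred [[212.57335352 285.92159695]] [[314.73097386 338.56309443]]
26 bowtop pred [[209.1775737  305.86363451]] [[332.7311746  348.02764703]]
disc [np.float64(1.764359708679791), -92, np.float64(91.90836210893103)] [[385.35902692 232.7482371 ]]
disc [np.float64(-12.156234911527577), -92, np.float64(114.82419542294417)] [[396.68731578 212.5711369 ]]
tin [ 0.69999948 -0.27684473  0.055     ] mug [ 0.68832619 -0.38173086  0.09      ] brush [ 0.47371939 -0.27166506  0.02      ] jar [0.35998172 0.25119796 0.1       ] bowl [0.49430208 0.3919682  0.04      ] plung [0.61874395 0.40704267 0.06      ]
orange [ 0.2303997  -0.36182914  0.02      ] purple [ 0.38942607 -0.10678537  0.02      ]
```

```bash
python3 - <<'E'
from h import *
import cv2
o=np.load("o.npy")
def ov(n,x0,y0,w,h,k):
    im=cv2.resize(C[n]["color"][y0:y0+h,x0:x0+w,::-1],(w*k,h*k),interpolation=3)
    def L(P,c):
        q=(proj(n,W(o,P))-[x0-.5,y0-.5])*k;cv2.polylines(im,[q.astype(np.int32)],False,c,1)
    for y in(-75.5,-80.5,-103.5,-108.5):L([[-85,y,75],[-30,y,75]],(0,0,255))
    u=np.array([72,28])/77.2;v=np.array([-u[1],u[0]])
    for y in(-86,-98):
        for s_ in(-6,6):
            A=[[-70+u[0]*l+v[0]*s_,y,64+u[1]*l+v[1]*s_] for l in(0,64)];L(A,(0,255,0))
    for tr,c in((0,(255,0,0)),(26,(255,255,0)),(52,(255,0,255))):
        L([[20-tr,52,80],[20-tr,-52,80]],c);L([[20-tr,0,75],[-12-tr,0,75],[-12-tr,0,30]],c)
    return im
a=ov("side",195,185,75,55,8)
b=ov("top",250,95,65,50,8)
im=np.zeros((440,800,3),np.uint8);im[:,:600]=a;cv2.imwrite("pics/c3.png",im[:,:600])
cv2.imwrite("pics/c4.png",b)
E
```

```text
(no output)
```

View pics/c3.png

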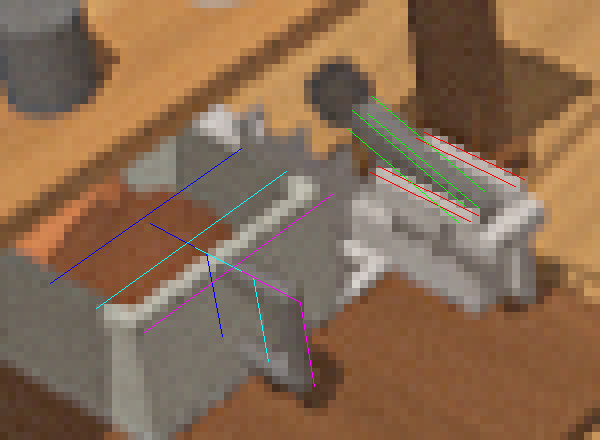

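The overlay shows the fitted lines agree with the bracket and with the pawl at 0, and the tray already stands about 35–45 mm out. This servo can't tilt the tool, so I'll pinch the pawl arm near its hinge, where the gripper body stays clear in front of the plank.

```bash
cat >>h.py <<'E'
def togo(st,P,zt,yaw,name="o.npy"):
    "remaining shift (tool mm after the roll) and roll deg; P in station mm"
    o=np.load(""+name);w=W(o,P)[0];w[2]=zt/1000
    d=w-st["position"];y0=st["eef_rot"][2];Rr=R.from_euler("xyz",st["eef_rot"]).as_matrix();dy=(yaw-y0+np.pi)%(2*np.pi)-np.pi
    print("w",w.round(4),"tool-now mm",(Rr.T@d*1000).round(1),"roll",round(-np.degrees(dy),2),"pos in frame",((st["position"][:2]-o[:2])@np.array([[np.cos(o[2]),-np.sin(o[2])],[np.sin(o[2]),np.cos(o[2])]])*1000).round(1),"z",st["position"][2].round(4),"rot",np.round(st["eef_rot"],3),"F",np.round(st["ft_force"],1),"w",round(float(st["width"]),4),"t",st["time_s"])
E
python3 -c "
from h import *
from plant import r
togo(r.read_state(),[-110,-92,0],231,np.load('o.npy')[2])"
```

```text
w [ 0.5875 -0.0153  0.231 ] tool-now mm [ 5.203e+02 -3.513e+02  1.000e-01] roll 34.0 pos in frame [-344.9 -674.2] z 0.2307 rot [-3.14   0.     0.458] F [ 0.1  0.4 -0.2] w 0.0856 t 0.1
```

>>> servo_tool([
  [33,-22,0],
  [33,-22,0],
  [33,-22,0],
  [33,-22,0],
  [33,-22,0],
], roll=[0,0,0,0,0], grip=[0,0,0,0,0])

```text
time_s: 0.52
position: [0.3761, -0.3872, 0.2311]
eef_rot: [-3.141, 0.0, 0.458]
ft_force: [1.3, -0.7, -0.0]
width: 0.0428
grip_force: 0.0
```

>>> servo_tool([
  [33,-22,0],
  [33,-22,0],
  [33,-22,0],
  [33,-22,0],
  [33,-22,0],
], roll=[0,0,0,0,0], grip=[0,0,0,0,0])

```text
time_s: 0.93
position: [0.4754, -0.2156, 0.2312]
eef_rot: [-3.142, 0.0, 0.458]
ft_force: [1.2, -0.4, -0.4]
width: 0.0427
grip_force: 0.0
```

>>> servo_tool([
  [33,-22,0],
  [33,-22,0],
  [33,-22,0],
  [33,-22,0],
  [33,-22,0],
], roll=[0,0,0,0,0], grip=[0,0,0,0,0])

```text
time_s: 1.35
position: [0.5749, -0.044, 0.2311]
eef_rot: [-3.141, 0.0, 0.458]
ft_force: [0.1, -0.6, -0.1]
width: 0.0426
grip_force: 0.0
```

>>> servo_tool([
  [0,0,0],
  [0,0,0],
  [0,0,0],
  [0,0,0],
  [0,0,0],
], roll=[7,7,7,7,6], grip=[0.6,0.6,0.6,0.6,0.6])

```text
time_s: 1.77
position: [0.5742, -0.0457, 0.2309]
eef_rot: [3.142, 0.001, -0.142]
ft_force: [0.5, -0.4, -0.1]
width: 0.0169
grip_force: 0.0
```

```bash
python3 -c "
from h import *
from plant import r
s=r.read_state();togo(s,[-61,-92,0],150,np.load('o.npy')[2]);print(s['qpos'].round(2))"
```

```text
w [ 0.6361 -0.0219  0.15  ] tool-now mm [ 58.  -32.3  80.9] roll -0.36 pos in frame [-119.1 -124. ] z 0.2309 rot [ 3.142e+00  1.000e-03 -1.420e-01] F [ 0.5 -0.4 -0.1] w 0.0169 t 1.7667
[ 0.19  0.34 -0.21  1.73  0.08  1.08 -1.75]
```

>>> servo_tool([
  [20,-32,0],
  [38,0,10],
  [0,0,36],
  [0,0,36],
  [0,0,30],
], roll=[0,0,0,0,0], grip=[0.6,0.6,0.6,0.6,0.6])

```text
time_s: 2.18
position: [0.6356, -0.0218, 0.1166]
eef_rot: [3.142, 0.002, -0.135]
ft_force: [1.2, -0.6, -0.0]
width: 0.0173
grip_force: 0.0
```

>>> servo_tool([
  [0,0,18],
  [0,0,14],
  [0,0,4],
  [0,0,2],
  [0,0,0],
], roll=[0,0,0,0,0], grip=[0.6,0.6,0.6,0.6,0.6])

```text
time_s: 2.6
position: [0.6366, -0.022, 0.082]
eef_rot: [-3.141, -0.001, -0.136]
ft_force: [-0.3, 0.9, 0.6]
width: 0.0167
grip_force: 0.0
```

```bash
python3 -c "
from h import *
from plant import r,snapshot
import cv2
s=r.read_state();togo(s,[-61,-92,0],76,np.load('o.npy')[2])
d=snapshot('side')['color'][180:260,190:300,::-1];e=snapshot('top')['color'][95:160,260:325,::-1]
im=np.zeros((560,800,3),np.uint8);im[:400,:550]=cv2.resize(d,(550,400),interpolation=3);im[:250,550:800]=cv2.resize(e,(250,250),interpolation=3);cv2.imwrite('pics/p5.png',im[:400])"
```

```text
w [ 0.6361 -0.0219  0.076 ] tool-now mm [-0.6  0.   6. ] roll -0.01 pos in frame [-60.4 -92. ] z 0.082 rot [-3.141e+00 -1.000e-03 -1.360e-01] F [-0.3  0.9  0.6] w 0.0167 t 2.6
```

View pics/p5.png

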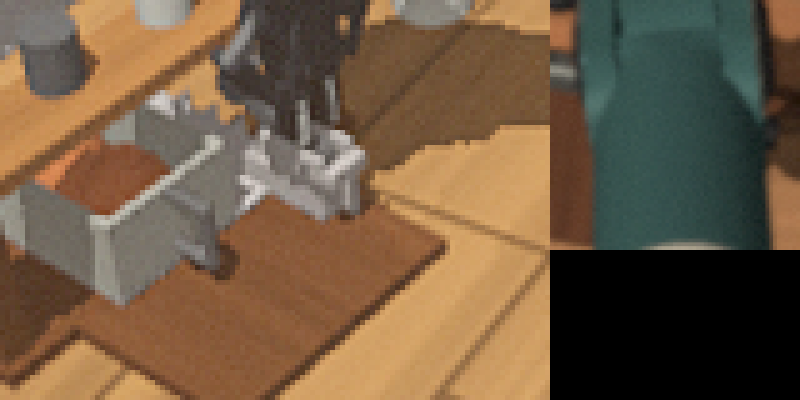

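The fingers sit right over the bracket, astride the pawl arm at about (310,120), with no contact with the plank. I descend until they touch.

>>> servo_tool([
  [0,0,2],
  [0,0,1.5],
  [0,0,1],
  [0,0,0],
  [0,0,0],
], roll=[0,0,0,0,0], grip=[0.6,0.6,0.6,0.6,0.6])

```text
time_s: 3.12
position: [0.6362, -0.022, 0.0768]
eef_rot: [-3.142, 0.0, -0.136]
ft_force: [-0.9, 0.1, 0.1]
width: 0.017
grip_force: 0.0
```

>>> servo_tool([
  [0,0,1],
  [0,0,0.5],
  [0,0,0.5],
  [0,0,0],
  [0,0,0],
], roll=[0,0,0,0,0], grip=[0.6,0.6,0.6,0.6,0.6])

```text
time_s: 3.53
position: [0.6363, -0.0219, 0.0753]
eef_rot: [3.142, -0.0, -0.136]
ft_force: [-4.1, 0.2, 9.4]
width: 0.017
grip_force: 4.7
```

>>> servo_tool([
  [0,0,-0.6],
  [0,0,0],
  [0,0,0],
  [0,0,0],
  [0,0,0],
], roll=[0,0,0,0,0], grip=[0.6,1,1,1,1], newtons=80)

```text
time_s: 3.95
position: [0.6361, -0.0213, 0.0762]
eef_rot: [-3.141, 0.0, -0.135]
ft_force: [-9.6, 4.3, 17.7]
width: -0.0002
grip_force: 10.0
```

The fingers closed on nothing but touch the arm's top slope, so the engagement is too shallow here. I'll open, lift slightly and feel forward towards the plank.

>>> servo_tool([
  [0,0,-3],
  [0,0,0],
  [0,0,0],
  [2,0,0],
  [0,0,0],
], roll=[0,0,0,0,0], grip=[0.5,0.5,0.5,0.5,0.5])

```text
time_s: 4.37
position: [0.6384, -0.0224, 0.0781]
eef_rot: [3.142, 0.0, -0.136]
ft_force: [-0.3, -0.2, 0.2]
width: 0.0215
grip_force: 0.0
```

>>> servo_tool([
  [2,0,0],
  [1,0,0],
  [0,0,0],
  [0,0,0],
  [0,0,0],
], roll=[0,0,0,0,0], grip=[0.5,0.5,0.5,0.5,0.5])

```text
time_s: 4.78
position: [0.6411, -0.0226, 0.0783]
eef_rot: [-3.142, 0.0, -0.136]
ft_force: [0.7, 0.6, -0.6]
width: 0.0214
grip_force: 0.0
```

No contact yet, so on I go.

>>> servo_tool([
  [1.5,0,0],
  [1.5,0,0],
  [1,0,0],
  [0,0,0],
  [0,0,0],
], roll=[0,0,0,0,0], grip=[0.5,0.5,0.5,0.5,0.5])

```text
time_s: 5.2
position: [0.6452, -0.0232, 0.0784]
eef_rot: [-3.142, 0.0, -0.136]
ft_force: [-0.5, -1.1, -1.3]
width: 0.0211
grip_force: 0.0
```

>>> servo_tool([
  [1,0,0],
  [1,0,0],
  [1,0,0],
  [0,0,0],
  [0,0,0],
], roll=[0,0,0,0,0], grip=[0.5,0.5,0.5,0.5,0.5])

```text
time_s: 5.62
position: [0.6481, -0.0236, 0.0783]
eef_rot: [-3.142, 0.0, -0.136]
ft_force: [0.3, -0.4, 0.4]
width: 0.0213
grip_force: 0.0
```

>>> servo_tool([
  [1,0,0],
  [1,0,0],
  [1,0,0],
  [0,0,0],
  [0,0,0],
], roll=[0,0,0,0,0], grip=[0.5,0.5,0.5,0.5,0.5])

```text
time_s: 6.03
position: [0.6511, -0.024, 0.0783]
eef_rot: [-3.142, 0.0, -0.136]
ft_force: [0.5, -0.0, -0.5]
width: 0.0216
grip_force: 0.0
```

>>> servo_tool([
  [1,0,0],
  [1,0,0],
  [1,0,0],
  [0,0,1],
  [0,0,0.5],
], roll=[0,0,0,0,0], grip=[0.5,0.5,0.5,0.6,0.6])

```text
time_s: 6.45
position: [0.654, -0.0244, 0.0767]
eef_rot: [-3.142, 0.0, -0.136]
ft_force: [0.1, 0.7, 0.4]
width: 0.017
grip_force: 0.0
```

>>> servo_tool([
  [0,0,0],
  [0,0,0],
  [0,0,0],
  [0,0,0],
  [0,0,0],
], roll=[0,0,0,0,0], grip=[1,1,1,1,1], newtons=60)

```text
time_s: 6.87
position: [0.654, -0.0241, 0.0769]
eef_rot: [-3.141, 0.0, -0.135]
ft_force: [-1.7, 3.9, 0.5]
width: 0.0095
grip_force: 58.7
```

It is gripping the arm (9.5 mm, 59 N). Now I follow the arc round the hinge.

>>> servo_tool([
  [-1.8,0,-3.2],
  [-2.1,0,-3.1],
  [-2.4,0,-2.8],
  [-2.6,0,-2.6],
  [0,0,0],
], roll=[0,0,0,0,0], grip=[1,1,1,1,1])

```text
time_s: 7.28
position: [0.6429, -0.0226, 0.0873]
eef_rot: [-3.142, 0.005, -0.135]
ft_force: [-2.3, 5.4, -19.1]
width: 0.0085
grip_force: 58.4
```

>>> servo_tool([
  [-2.9,0,-2.3],
  [-3.1,0,-2],
  [-3.3,0,-1.7],
  [-3.4,0,-1.3],
  [0,0,0],
], roll=[0,0,0,0,0], grip=[1,1,1,1,1])

```text
time_s: 7.7
position: [0.6303, -0.0209, 0.0943]
eef_rot: [3.142, 0.005, -0.135]
ft_force: [-1.2, 5.2, -21.5]
width: 0.0065
grip_force: 58.0
```

```bash
python3 -c "
from plant import snapshot
import cv2
d=snapshot('side')['color'][160:260,190:300,::-1];cv2.imwrite('pics/p6.png',cv2.resize(d,(660,600),interpolation=3))"
```

```text
(no output)
```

View pics/p6.png

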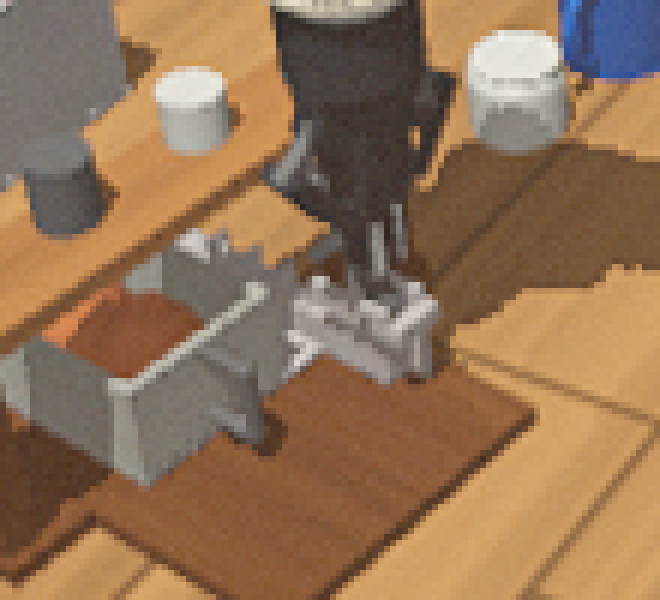

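```bash
python3 -c "
from h import *
from plant import r
o=np.load('o.npy')
for a in(0,.2,.4,.6,.8,1.0):
    d=.371+a;print(a,((proj('side',W(o,[-70+77*np.cos(d),-92,64+77*np.sin(d)]))-[190,160])*6).round())
togo(r.read_state(),[-61,-92,0],76,o[2])"
```

```text
0 [[280. 217.]]
0.2 [[286. 202.]]
0.4 [[297. 190.]]
0.6 [[310. 183.]]
0.8 [[327. 181.]]
1.0 [[347. 183.]]
w [ 0.6361 -0.0219  0.076 ] tool-now mm [ 5.8  0.2 18.2] roll 0.04 pos in frame [-66.7 -91.8] z 0.0942 rot [ 3.142  0.004 -0.135] F [ -1.3   3.8 -20.1] w 0.0063 t 7.75
```

The arm seems held, though the disc is hidden behind the fingers at about (310,185). The downward pull means my arc radius is a bit large. I continue on a smaller arc.

>>> servo_tool([
  [-1,0,1.5],
  [-3.6,0,-0.5],
  [-3.7,0,-0.2],
  [-3.8,0,0.2],
  [0,0,0],
], roll=[0,0,0,0,0], grip=[1,1,1,1,1])

```text
time_s: 8.17
position: [0.6206, -0.0201, 0.0953]
eef_rot: [3.141, -0.001, -0.136]
ft_force: [0.6, -0.6, 0.3]
width: 0.0002
grip_force: 0.0
```

>>> servo_tool([
  [-3.8,0,0.5],
  [-3.7,0,1],
  [-3.6,0,1.3],
  [-3.5,0,1.6],
  [0,0,0],
], roll=[0,0,0,0,0], grip=[1,1,1,1,1])

```text
time_s: 8.58
position: [0.6054, -0.0179, 0.0902]
eef_rot: [3.141, 0.001, -0.136]
ft_force: [-0.7, -0.5, -0.5]
width: -0.0001
grip_force: 0.0
```

```bash
python3 -c "
from plant import snapshot,r
from h import *
togo(r.read_state(),[-61,-92,0],76,np.load('o.npy')[2])
import cv2
d=snapshot('side')['color'][160:260,190:300,::-1];cv2.imwrite('pics/p7.png',cv2.resize(d,(660,600),interpolation=3))"
```

```text
w [ 0.6361 -0.0219  0.076 ] tool-now mm [31.  -0.2 14.2] roll -0.0 pos in frame [-92.  -92.2] z 0.0902 rot [ 3.141e+00  1.000e-03 -1.360e-01] F [-0.7 -0.5 -0.5] w -0.0001 t 8.5833
```

View pics/p7.png

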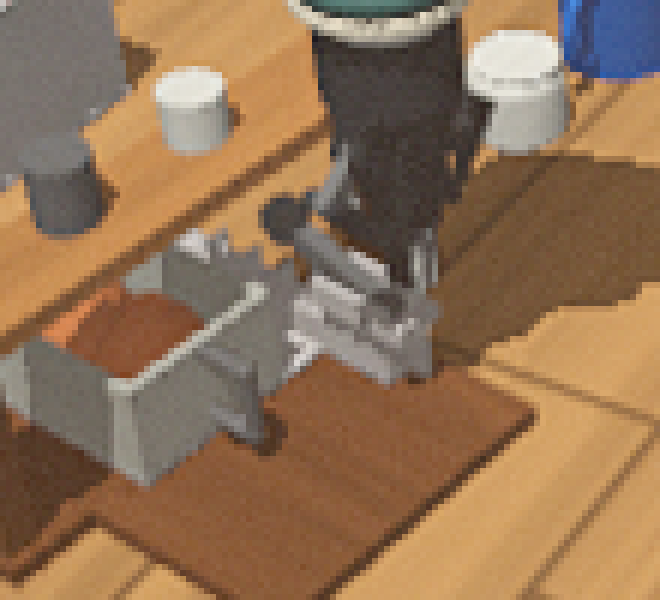

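It slipped off at about 0.55 rad: the disc jammed against the sides of the pads and the pawl fell back, seen at (283,217). A slanted approach really is needed. I'll test whether driving the wrist to its limit high up gives a lasting tilt.

>>> servo_tool([
  [0,0,-40],
  [0,10,-40],
  [0,28,-28],
  [0,28,-28],
  [0,0,-40],
], roll=[0,0,0,0,0], grip=[0.4,0.4,0.4,0.4,0.4])

```text
time_s: 9.05
position: [0.5955, -0.0893, 0.2664]
eef_rot: [3.139, 0.003, -0.142]
ft_force: [0.1, -1.5, -0.5]
width: 0.0252
grip_force: 0.0
```

>>> servo_tool([
  [0,0,-40],
  [0,0,-40],
  [0,0,-40],
  [0,0,-40],
  [0,0,-40],
], roll=[0,0,0,0,0], grip=[0.4,0.4,0.4,0.4,0.4])

```text
time_s: 9.47
position: [0.5968, -0.0833, 0.4689]
eef_rot: [3.142, -0.001, -0.136]
ft_force: [0.1, -1.0, -0.4]
width: 0.0256
grip_force: 0.0
```

>>> servo_tool([
  [0,0,-40],
  [0,0,-40],
  [0,0,-40],
  [0,0,-40],
  [0,0,-40],
], roll=[0,0,0,0,0], grip=[0.4,0.4,0.4,0.4,0.4])

```text
time_s: 9.88
position: [0.5968, -0.0829, 0.6404]
eef_rot: [-3.138, -0.006, -0.134]
ft_force: [0.8, -0.0, -0.1]
width: 0.0259
grip_force: 0.0
```

```bash
python3 -c "
from plant import r
print(r.read_state()['qpos'].round(3))"
```

```text
[ 0.124  0.344 -0.062  0.818  0.019  1.974 -1.632]
```

Joint 6 is now close to its 2.0 limit. I push further up and out.

>>> servo_tool([
  [0,0,-30],
  [0,0,-30],
  [0,0,-30],
  [0,0,-30],
  [0,0,0],
], roll=[0,0,0,0,0], grip=[0.4,0.4,0.4,0.4,0.4])

```text
time_s: 10.3
position: [0.5769, -0.0823, 0.6889]
eef_rot: [-3.139, -0.071, -0.138]
ft_force: [-0.1, -0.8, 1.1]
width: 0.0254
grip_force: 0.0
```

```bash
python3 -c "
from plant import r
print(r.read_state()['qpos'].round(3))"
```

```text
[-0.046  0.304  0.233  0.769 -0.082  2.004 -1.572]
```

>>> servo_tool([
  [0,0,-40],
  [0,0,-40],
  [0,0,-40],
  [0,0,-40],
  [0,0,-40],
], roll=[0,0,0,0,0], grip=[0.4,0.4,0.4,0.4,0.4])

```text
time_s: 10.72
position: [0.5268, -0.0762, 0.7665]
eef_rot: [-3.138, -0.216, -0.14]
ft_force: [-0.4, 1.1, -0.5]
width: 0.0254
grip_force: 0.0
```

```bash
python3 -c "
from plant import r
print(r.read_state()['qpos'].round(4))"
```

```text
[-0.1566  0.1853  0.35    0.7462 -0.083   2.0033 -1.5727]
```

The tilt builds up and stays (pitch −0.216). I need about −0.8.

>>> servo_tool([
  [0,0,-40],
  [0,0,-40],
  [0,0,-40],
  [0,0,-40],
  [0,0,-40],
], roll=[0,0,0,0,0], grip=[0.4,0.4,0.4,0.4,0.4])

```text
time_s: 11.13
position: [0.4659, -0.069, 0.8353]
eef_rot: [-3.136, -0.356, -0.142]
ft_force: [-0.3, 0.5, 0.4]
width: 0.0255
grip_force: 0.0
```

>>> servo_tool([
  [10,0,-38],
  [10,0,-38],
  [10,0,-38],
  [10,0,-38],
  [10,0,-38],
], roll=[0,0,0,0,0], grip=[0.4,0.4,0.4,0.4,0.4])

```text
time_s: 11.55
position: [0.4399, -0.0661, 0.8967]
eef_rot: [-3.134, -0.496, -0.142]
ft_force: [0.2, 0.6, 0.5]
width: 0.0259
grip_force: 0.0
```

```bash
python3 -c "
from plant import r
print(r.read_state()['qpos'].round(4))"
```

```text
[-1.0144  0.0182  1.1497  0.6342 -0.0209  2.0034 -1.5938]
```

>>> servo_tool([
  [15,0,-36],
  [15,0,-36],
  [15,0,-36],
  [15,0,-36],
  [15,0,-36],
], roll=[0,0,0,0,0], grip=[0.4,0.4,0.4,0.4,0.4])

```text
time_s: 11.97
position: [0.4179, -0.0644, 0.9596]
eef_rot: [-3.13, -0.647, -0.143]
ft_force: [-0.4, -0.2, 0.3]
width: 0.0258
grip_force: 0.0
```

```bash
python3 -c "
from plant import r
print(r.read_state()['qpos'].round(4))"
```

```text
[-1.125   0.011   1.2532  0.4879 -0.012   2.0034 -1.594 ]
```

>>> servo_tool([
  [15,0,-36],
  [15,0,-36],
  [15,0,-36],
  [15,0,-36],
  [10,0,-20],
], roll=[0,0,0,0,0], grip=[0.4,0.4,0.4,0.4,0.4])

```text
time_s: 12.38
position: [0.3899, -0.0646, 1.0139]
eef_rot: [-3.124, -0.784, -0.147]
ft_force: [-0.3, -1.6, -0.7]
width: 0.0256
grip_force: 0.0
```

```bash
python3 -c "
from plant import r
from h import *
s=r.read_state();print(s['qpos'].round(4));togo(s,[-110,-92,0],300,-.1355)"
```

```text
[-1.1203  0.0068  1.2533  0.3514 -0.0135  2.0034 -1.5908]
w [ 0.5875 -0.0153  0.3   ] tool-now mm [-371.   -66.6  639.5] roll -0.65 pos in frame [-299.2 -167.5] z 1.0139 rot [-3.124 -0.784 -0.147] F [-0.3 -1.6 -0.7] w 0.0256 t 12.3833
```

A tilt of 0.784 rad is what I need, so down to a pre-approach point about 120 mm back along the tool axis from the disc.

```bash
cat >>h.py <<'E'
def tg(st,P,back=0,name="o.npy"):
    "tool-frame shift (mm) to put the TCP at station point P (mm), `back` mm behind it along tool z"
    o=np.load(""+name);Rr=R.from_euler("xyz",st["eef_rot"]).as_matrix();d=(Rr.T@(W(o,P)[0]-st["position"]))*1000-[0,0,back]
    sf=(W([0,0,0],[0,0,0]),)
    c,s=np.cos(o[2]),np.sin(o[2]);A=np.array([[c,s,0],[-s,c,0],[0,0,1]])
    print("shift",d.round(1),"| TCP in station",(A@(st["position"]-[o[0],o[1],0])*1000).round(1),"tool axes in station",(A@Rr).round(3).T.tolist(),"rot",np.round(st["eef_rot"],3),"q",st["qpos"].round(2),"t",round(st["time_s"],2),"F",np.round(st["ft_force"],1))
E
python3 -c "
from plant import r
from h import *
tg(r.read_state(),[2,-92,92],120)"
```

```text
shift [-438.7  -63.9  745.8] | TCP in station [-299.2 -167.5 1013.9] tool axes in station [[0.708, -0.008, 0.706], [0.001, -1.0, -0.012], [0.707, 0.009, -0.708]] rot [-3.124 -0.784 -0.147] q [-1.12  0.01  1.25  0.35 -0.01  2.   -1.59] t 12.38 F [-0.3 -1.6 -0.7]
```

>>> servo_tool([
  [-19,-3,32],
  [-19,-3,32],
  [-19,-3,32],
  [-19,-3,32],
  [-19,-3,32],
], roll=[0,0,0,0,0], grip=[0.4,0.4,0.4,0.4,0.4])

```text
time_s: 12.8
position: [0.4257, -0.0789, 0.9155]
eef_rot: [-3.051, -0.714, -0.212]
ft_force: [4.4, -2.7, 0.1]
width: 0.0255
grip_force: 0.0
```

>>> servo_tool([
  [-19,-3,32],
  [-19,-3,32],
  [-19,-3,32],
  [-19,-3,32],
  [-19,-3,32],
], roll=[0,0,0,0,0], grip=[0.4,0.4,0.4,0.4,0.4])

```text
time_s: 13.22
position: [0.4582, -0.0587, 0.7553]
eef_rot: [-3.053, -0.713, -0.208]
ft_force: [0.9, 1.7, 1.4]
width: 0.0256
grip_force: 0.0
```

```bash
python3 -c "
from plant import r
from h import *
tg(r.read_state(),[2,-92,92],120)"
```

```text
shift [-260.2  -19.1  536.1] | TCP in station [-232.3 -152.5  755.3] tool axes in station [[0.755, -0.055, 0.654], [-0.014, -0.998, -0.067], [0.656, 0.041, -0.754]] rot [-3.053 -0.713 -0.208] q [-0.63 -0.39  0.34  1.41  0.35  1.4  -1.94] t 13.22 F [0.9 1.7 1.4]
```

>>> servo_tool([
  [-17,-1,35],
  [-17,-1,35],
  [-17,-1,35],
  [-17,-1,35],
  [-17,-1,35],
], roll=[0,0,0,0,0], grip=[0.4,0.4,0.4,0.4,0.4])

```text
time_s: 13.63
position: [0.5107, -0.0496, 0.5679]
eef_rot: [-3.054, -0.713, -0.209]
ft_force: [1.8, 0.4, 0.3]
width: 0.0257
grip_force: 0.0
```

>>> servo_tool([
  [-17,-1,35],
  [-17,-1,35],
  [-17,-1,35],
  [-17,-1,35],
  [0,0,0],
], roll=[0,0,0,0,-3.2], grip=[0.4,0.4,0.4,0.4,0.4])

```text
time_s: 14.05
position: [0.5516, -0.0407, 0.4122]
eef_rot: [-3.106, -0.708, -0.132]
ft_force: [-0.5, 0.3, -1.4]
width: 0.0257
grip_force: 0.0
```

```bash
python3 -c "
from plant import r
from h import *
tg(r.read_state(),[2,-92,92],120)"
```

```text
shift [-98.4 -17.3 218. ] | TCP in station [-142.2 -122.   412.2] tool axes in station [[0.76, 0.003, 0.65], [0.027, -0.999, -0.027], [0.649, 0.038, -0.759]] rot [-3.106 -0.708 -0.132] q [-0.43 -0.23  0.34  2.07  0.3   0.6  -1.94] t 14.05 F [-0.5  0.3 -1.4]
```

>>> servo_tool([
  [-16,-3,36],
  [-16,-3,36],
  [-16,-3,36],
  [-16,-3,36],
  [-16,-3,36],
], roll=[0,0,0,0,0], grip=[0.3,0.3,0.3,0.3,0.3])

```text
time_s: 14.47
position: [0.5994, -0.0303, 0.2552]
eef_rot: [-3.125, -0.7, -0.12]
ft_force: [-2.4, 1.5, -2.6]
width: 0.0298
grip_force: 0.0
```

>>> servo_tool([
  [-18,-2,36],
  [0,0,0],
  [0,0,0],
], roll=[0,0,0], grip=[0.3,0.3,0.3])

```text
time_s: 14.72
position: [0.602, -0.0346, 0.2537]
eef_rot: [-3.141, -0.704, -0.116]
ft_force: [0.2, -1.3, 0.4]
width: 0.0301
grip_force: 0.0
```

```bash
python3 -c "
from plant import r
from h import *
tg(r.read_state(),[0,-92,93],0)"
```

```text
shift [-32.9 -15.2 182.9] | TCP in station [ -93.1 -109.1  253.7] tool axes in station [[0.762, 0.015, 0.647], [0.02, -1.0, -0.001], [0.647, 0.014, -0.762]] rot [-3.141 -0.704 -0.116] q [-0.2   0.08  0.16  2.19  0.47  0.2  -2.16] t 14.72 F [ 0.2 -1.3  0.4]
```

>>> servo_tool([
  [0,-8,30],
  [0,-7,30],
  [0,0,0],
], roll=[0.5,0,0], grip=[0.3,0.3,0.3])

```text
time_s: 14.97
position: [0.6203, -0.0308, 0.2319]
eef_rot: [3.126, -0.702, -0.108]
ft_force: [-0.8, -0.9, -0.4]
width: 0.03
grip_force: 0.0
```

```bash
python3 -c "
from plant import r
from h import *
tg(r.read_state(),[0,-92,93],0)"
```

```text
shift [-31.8 -11.3 154.8] | TCP in station [ -75.4 -103.   231.9] tool axes in station [[0.764, 0.021, 0.645], [0.017, -1.0, 0.012], [0.645, 0.002, -0.764]] rot [ 3.126 -0.702 -0.108] q [ 0.01  0.15 -0.08  2.16  0.8   0.19 -2.49] t 14.97 F [-0.8 -0.9 -0.4]
```

Joint 6 has hit its low limit. I'll fit a simple arm model from the logged poses to see which tilt is feasible at the disc.

```bash
cat >kin.py <<'E'
from h import *
from plant import r
D=[([1.071,.418,-.01,1.614,.005,1.111,-.053],[.276,-.5605,.231],[-3.14,0,.458]),
([.124,.344,-.062,.818,.019,1.974,-1.632],[.5968,-.0829,.6404],[-3.138,-.006,-.134]),
([-.1566,.1853,.35,.7462,-.083,2.0033,-1.5727],[.5268,-.0762,.7665],[-3.138,-.216,-.14]),
([-1.0144,.0182,1.1497,.6342,-.0209,2.0034,-1.5938],[.4399,-.0661,.8967],[-3.134,-.496,-.142]),
([-1.1203,.0068,1.2533,.3514,-.0135,2.0034,-1.5908],[.3899,-.0646,1.0139],[-3.124,-.784,-.147]),
([-.046,.304,.233,.769,-.082,2.004,-1.572],[.5769,-.0823,.6889],[-3.139,-.071,-.138]),
([-.63,-.39,.34,1.41,.35,1.40,-1.94],[.4582,-.0587,.7553],[-3.053,-.713,-.208]),
([-.43,-.23,.34,2.07,.3,.6,-1.94],[.5516,-.0407,.4122],[-3.106,-.708,-.132]),
([-.2,.08,.16,2.19,.47,.2,-2.16],[.602,-.0346,.2537],[-3.141,-.704,-.116]),
([.01,.15,-.08,2.16,.8,.19,-2.49],[.6203,-.0308,.2319],[3.126,-.702,-.108]),
([.19,.34,-.21,1.73,.08,1.08,-1.75],[.5742,-.0457,.2309],[3.142,.001,-.142])]
LO=np.array([-2.81,-.39,-1.27,.06,-1.19,.19,-2.82]);HI=np.array([2.81,2.02,1.25,2.57,4.33,2,2.82])
def fk(q,p):
    s,L,off=p[:7],p[7:14],p[14:17]
    A=[R.identity()]
    for i,ax in enumerate("zyzyzyz"):A.append(A[-1]*R.from_euler(ax,s[i]*q[i]))
    z=np.array([0,0,1.]);x=np.array([1.,0,0])
    pos=z*L[0]+A[3].apply(z*L[1]+x*L[4])+A[5].apply(z*L[2]+x*L[5])+A[7].apply(z*L[3])+A[6].apply(x*L[6])
    return pos,A[7]*R.from_euler("z",off[0])
def res(p,D=D):
    e=[]
    for q,t,w in D:
        a,b=fk(q,p);e+=list((a-t)*10)+list((b.inv()*R.from_euler("xyz",w)).as_rotvec()*3)
    return np.array(e)
def model():
    best=None
    import itertools
    for a,b,c,d in itertools.product((1,-1),repeat=4):
        for o0 in(0,np.pi/2,np.pi,-np.pi/2):
            S=np.array([a,1,b,1,c,1,d.real])
            f=lambda v:res(np.r_[S,v,0,0])
            v0=np.r_[.3,.4,.4,.25,0,0,0,o0]
            if np.abs(f(v0)[3:6]).max()>.5 or np.abs(f(v0)[-3:]).max()>1:continue
            m=least_squares(f,v0)
            if best is None or m.cost<best[0]:best=(m.cost,np.r_[S,m.x,0,0])
    return best
E
python3 - <<'E'
from kin import *
b=model();print(b[0],b[1].round(4));np.save("kin.npy",b[1]);print(np.abs(res(b[1])).reshape(-1,6).max(1).round(3))
E
```

```text
0.3477746440677069 [-1.      1.     -1.      1.     -1.      1.     -1.      0.2973  0.5352
  0.4716  0.3268  0.0226  0.013   0.037   1.5725  0.      0.    ]
[0.234 0.304 0.3   0.224 0.196 0.303 0.18  0.177 0.066 0.143 0.293]
```

```bash
cat >>kin.py <<'E'
S7=np.array([-1,1,-1,1,-1,1,-1.])
def fk(q,p):
    q=S7*np.asarray(q)+p[:7];A=[R.identity()]
    for i,ax in enumerate("zyzyzyz"):A.append(A[-1]*R.from_euler(ax,q[i]))
    V=p[7:].reshape(-1,3);pos=sum(A[k].apply(v) for k,v in zip((1,3,5,6,7),V))
    return pos,A[7]
E
python3 - <<'E'
from kin import *
p0=np.r_[np.zeros(6),1.57, 0,0,.3, .02,0,.53, .01,0,.47, .037,0,0, 0,0,.33]
reg=lambda p:np.r_[res(p),.02*(p-p0)]
m=least_squares(reg,p0);p=m.x;print(p.round(4));E=np.abs(res(p)).reshape(-1,6);print((E[:,:3].max(1)*100).round(1),(E[:,3:].max(1)/3).round(3));np.save("kin.npy",p)
st=r.read_state();q0=st["qpos"];o=np.load("o.npy")
for tilt in(.45,.55,.6,.65,.7,.8):
    Rt=R.from_euler("xyz",[np.pi,-tilt,o[2]]);t=W(o,[0,-92,93])[0];best=None
    for flip in(0,np.pi):
      Rt2=Rt*R.from_euler("z",flip)
      for k in range(6):
        x0=np.clip(q0+np.random.default_rng(k).normal(0,.3*k,7),LO+.01,HI-.01)
        f=lambda q:np.r_[(fk(q,p)[0]-t)*10,(fk(q,p)[1].inv()*Rt2).as_rotvec()*3,.002*q[2]]
        s=least_squares(f,x0,bounds=(LO,HI))
        if best is None or s.cost<best[0]-1e-4:best=(s.cost,s.x,flip)
    print(tilt,round(best[0],4),best[1].round(2),best[2])
E
```

```text
[ 1.0000e-03  1.1000e-03 -8.0000e-03  3.1000e-03  3.0000e-03 -3.4000e-03
  1.5665e+00 -4.0000e-04 -1.4500e-02  2.8840e-01 -1.8000e-03 -1.8700e-02
  5.0640e-01 -3.2000e-03  2.2000e-03  4.6900e-01  0.0000e+00  2.2000e-03
 -8.4000e-03  1.0000e-03  3.0000e-04  3.2160e-01]
[0.1 0.6 0.5 0.2 0.8 0.4 0.8 1.9 1.5 1.5 1.5] [0.003 0.001 0.001 0.002 0.003 0.002 0.006 0.003 0.005 0.003 0.005]
0.45 0.0 [-0.04  0.52  0.    1.9   0.25  0.28 -1.97] 0
0.55 0.0 [ 0.06  0.51 -0.13  1.96  0.9   0.19 -2.59] 0
0.6 0.0 [ 0.11  0.52 -0.19  1.99  1.34  0.19  0.13] 3.141592653589793
0.65 0.0 [ 0.09  0.51 -0.17  2.02  1.77  0.19 -0.31] 3.141592653589793
0.7 0.0 [-0.02  0.51 -0.05  2.05  2.25  0.19 -0.83] 3.141592653589793
0.8 0.0 [-0.08  0.53 -0.    2.11  2.67  0.33 -1.27] 3.141592653589793
```

The model fits, and at tilt 0.7 the arm needs joint 5 near 2.25, with the tool turned by half a turn to keep joint 7 in range. I roll −180° here in free air.

>>> servo_tool([
  [0,0,0],
  [0,0,0],
  [0,0,0],
  [0,0,0],
  [0,0,0],
], roll=[-7.1,-7.1,-7.1,-7.1,-7.1], grip=[0.3,0.3,0.3,0.3,0.3])

```text
time_s: 15.38
position: [0.6192, -0.0315, 0.2333]
eef_rot: [2.672, -0.542, 0.643]
ft_force: [0.0, -0.0, 0.2]
width: 0.0296
grip_force: 0.0
```

>>> servo_tool([
  [0,0,0],
  [0,0,0],
  [0,0,0],
  [0,0,0],
  [0,0,0],
], roll=[-7.1,-7.1,-7.1,-7.1,-7.1], grip=[0.3,0.3,0.3,0.3,0.3])

```text
time_s: 15.8
position: [0.6191, -0.0315, 0.2331]
eef_rot: [2.464, -0.196, 1.2]
ft_force: [0.1, -0.8, 0.4]
width: 0.03
grip_force: 0.0
```

>>> servo_tool([
  [0,0,0],
  [0,0,0],
  [0,0,0],
  [0,0,0],
  [0,0,0],
], roll=[-7.1,-7.1,-7.1,-7.1,-7.1], grip=[0.3,0.3,0.3,0.3,0.3])

```text
time_s: 16.22
position: [0.6191, -0.0316, 0.233]
eef_rot: [2.465, 0.2, 1.68]
ft_force: [-0.4, -0.4, 0.3]
width: 0.0295
grip_force: 0.0
```

>>> servo_tool([
  [0,0,0],
  [0,0,0],
  [0,0,0],
  [0,0,0],
  [0,0,0],
], roll=[-7.1,-7.1,-7.1,-7.1,-7.1], grip=[0.3,0.3,0.3,0.3,0.3])

```text
time_s: 16.63
position: [0.619, -0.0316, 0.2328]
eef_rot: [2.677, 0.545, 2.238]
ft_force: [0.7, -0.8, 0.7]
width: 0.0299
grip_force: 0.0
```

>>> servo_tool([
  [0,0,0],
  [0,0,0],
  [0,0,0],
  [0,0,0],
  [0,0,0],
], roll=[-7.1,-7.1,-7.1,-7.1,-7.1], grip=[0.3,0.3,0.3,0.3,0.3])

```text
time_s: 17.05
position: [0.6189, -0.0316, 0.2326]
eef_rot: [3.127, 0.7, 2.985]
ft_force: [-0.9, 0.2, 0.2]
width: 0.0302
grip_force: 0.0
```

```bash
python3 -c "
from plant import r
from h import *
tg(r.read_state(),[0,-92,93],0)"
```

```text
shift [ 31.5  11.4 156.2] | TCP in station [ -76.7 -103.9  232.6] tool axes in station [[-0.765, 0.016, -0.644], [0.012, 1.0, 0.011], [0.644, 0.0, -0.765]] rot [3.127 0.7   2.985] q [ 0.51  0.19 -0.62  2.15  1.05  0.28  0.41] t 17.05 F [-0.9  0.2  0.2]
```

>>> servo_tool([
  [8,3,18],
  [8,3,18],
  [8,3,18],
  [8,2,18],
  [0,0,0],
], roll=[0,0,0,0,0], grip=[0.3,0.3,0.3,0.3,0.3])

```text
time_s: 17.47
position: [0.6421, -0.0225, 0.1539]
eef_rot: [3.124, 0.697, 2.979]
ft_force: [-1.7, 1.1, -1.1]
width: 0.0302
grip_force: 0.0
```

```bash
python3 -c "
from plant import r
from h import *
tg(r.read_state(),[0,-92,93],0)"
```

```text
shift [-3.1 -0.2 81.9] | TCP in station [-54.9 -91.7 153.9] tool axes in station [[-0.767, 0.021, -0.642], [0.016, 1.0, 0.013], [0.642, -0.0, -0.767]] rot [3.124 0.697 2.979] q [ 0.33  0.36 -0.46  2.15  1.72  0.28 -0.26] t 17.47 F [-1.7  1.1 -1.1]
```

>>> servo_tool([
  [0,0,18],
  [0,0,16],
  [0,0,12],
  [0,0,8],
  [0,0,0],
], roll=[0,0,0,0,0], grip=[0.3,0.3,0.3,0.3,0.3])

```text
time_s: 17.88
position: [0.6774, -0.0281, 0.1148]
eef_rot: [3.123, 0.699, 2.975]
ft_force: [0.0, 1.5, 1.1]
width: 0.0301
grip_force: 0.0
```

>>> servo_tool([
  [0,0,7],
  [0,0,6],
  [0,0,5],
  [0,0,0],
  [0,0,0],
], roll=[0,0,0,0,0], grip=[0.3,0.3,0.3,0.3,0.3])

```text
time_s: 18.3
position: [0.6888, -0.0289, 0.101]
eef_rot: [3.119, 0.699, 2.974]
ft_force: [-0.7, 0.8, -0.1]
width: 0.0301
grip_force: 0.0
```

```bash
python3 -c "
from plant import r
from h import *
tg(r.read_state(),[0,-92,93],0)"
```

```text
shift [-0.9 -0.2 11.2] | TCP in station [ -7.9 -91.8 101. ] tool axes in station [[-0.765, 0.024, -0.644], [0.018, 1.0, 0.017], [0.644, 0.002, -0.765]] rot [3.119 0.699 2.974] q [ 0.36  0.54 -0.5   2.06  1.96  0.35 -0.43] t 18.3 F [-0.7  0.8 -0.1]
```

>>> servo_tool([
  [0,0,5],
  [0,0,5],
  [0,0,0],
  [0,0,0],
  [0,0,0],
], roll=[0,0,0,0,0], grip=[0.3,0.3,0.3,1,1], newtons=50)

```text
time_s: 18.72
position: [0.6951, -0.0298, 0.0933]
eef_rot: [3.12, 0.699, 2.974]
ft_force: [-1.5, -0.5, -0.1]
width: 0.0141
grip_force: 49.3
```

>>> servo_tool([
  [0,0,0],
  [0,0,0],
  [0,0,0],
], roll=[0,0,0], grip=[1,1,1])

```text
time_s: 18.97
position: [0.6951, -0.0298, 0.0934]
eef_rot: [3.12, 0.7, 2.974]
ft_force: [-1.8, -1.0, -1.6]
width: 0.0141
grip_force: 49.1
```

```bash
python3 - <<'E'
from plant import r
from h import *
st=r.read_state();tg(st,[2,-92,92],0)
o=np.load("o.npy");Rr=R.from_euler("xyz",st["eef_rot"]).as_matrix();P=lambda a:W(o,[-70+77*np.cos(.371+a),-92,64+77*np.sin(.371+a)])[0]
A=np.arange(0,2.11,.1);print([(Rr.T@(P(b)-P(a))*1000).round(1).tolist() for a,b in zip(A[:-1],A[1:])])
E
```

```text
shift [-1.8 -0.1  3.3] | TCP in station [ -1.5 -91.9  93.4] tool axes in station [[-0.765, 0.024, -0.644], [0.018, 1.0, 0.017], [0.644, 0.002, -0.765]] rot [3.12  0.7   2.974] q [ 0.36  0.57 -0.5   2.05  1.98  0.36 -0.44] t 18.97 F [-1.8 -1.  -1.6]
[[-2.1, 0.1, -7.4], [-1.4, 0.0, -7.6], [-0.6, 0.0, -7.7], [0.2, 0.0, -7.7], [0.9, -0.0, -7.6], [1.7, -0.0, -7.5], [2.4, -0.0, -7.3], [3.1, -0.1, -7.0], [3.8, -0.1, -6.7], [4.5, -0.1, -6.3], [5.1, -0.1, -5.8], [5.6, -0.1, -5.2], [6.1, -0.1, -4.7], [6.6, -0.2, -4.0], [6.9, -0.2, -3.3], [7.2, -0.2, -2.6], [7.5, -0.2, -1.9], [7.6, -0.2, -1.1], [7.7, -0.2, -0.4], [7.7, -0.2, 0.4], [7.6, -0.2, 1.2]]
```

The disc is gripped (14 mm, 49 N). I follow the 0.1 rad steps of the arc.

>>> servo_tool([
  [-2.1,0,-7.4],
  [-1.4,0,-7.6],
  [-0.6,0,-7.7],
  [0.2,0,-7.7],
  [0.9,0,-7.6],
], roll=[0,0,0,0,0], grip=[1,1,1,1,1])

```text
time_s: 19.38
position: [0.672, -0.0265, 0.1243]
eef_rot: [3.119, 0.698, 2.975]
ft_force: [-4.0, 0.9, -15.6]
width: 0.014
grip_force: 48.8
```

>>> servo_tool([
  [1.7,0,-7.5],
  [2.4,0,-7.3],
  [3.1,0,-7],
  [3.8,0,-6.7],
  [4.5,0,-6.3],
], roll=[0,0,0,0,0], grip=[1,1,1,1,1])

```text
time_s: 19.8
position: [0.6391, -0.0218, 0.1419]
eef_rot: [3.119, 0.701, 2.974]
ft_force: [4.1, -0.1, -11.7]
width: 0.0141
grip_force: 48.8
```

>>> servo_tool([
  [5.1,0,-5.8],
  [5.6,0,-5.2],
  [6.1,0,-4.7],
  [6.6,0,-4],
  [6.9,0,-3.3],
], roll=[0,0,0,0,0], grip=[1,1,1,1,1])

```text
time_s: 20.22
position: [0.6017, -0.0163, 0.1398]
eef_rot: [3.12, 0.701, 2.974]
ft_force: [5.7, -2.8, -12.1]
width: 0.0129
grip_force: 48.8
```

>>> servo_tool([
  [7.2,0,-2.6],
  [7.5,0,-1.9],
  [7.6,0,-1.1],
  [7.7,0,-0.4],
  [0,0,0],
], roll=[0,0,0,0,0], grip=[1,1,1,1,1])

```text
time_s: 20.63
position: [0.5749, -0.0123, 0.1246]
eef_rot: [3.12, 0.701, 2.974]
ft_force: [3.0, -3.4, -2.1]
width: 0.0118
grip_force: 48.9
```

```bash
python3 - <<'E'
from plant import r
from h import *
st=r.read_state();tg(st,[-70+77*np.cos(2.271),-92,64+77*np.sin(2.271)],0)
E
```

```text
shift [-1.4 -1.2  3.5] | TCP in station [-122.9  -90.7  124.6] tool axes in station [[-0.764, 0.025, -0.645], [0.018, 1.0, 0.016], [0.645, 0.001, -0.764]] rot [3.12  0.701 2.974] q [ 0.42  0.35 -0.6   2.32  2.06  0.38 -0.63] t 20.63 F [ 3.  -3.4 -2.1]
```

Still held at about 1.9 rad. I open, back off and look.

>>> servo_tool([
  [0,0,0],
  [0,0,0],
  [0,0,0],
  [0,0,-25],
  [0,0,-35],
], roll=[0,0,0,0,0], grip=[0,0,0,0,0])

```text
time_s: 21.05
position: [0.538, -0.0064, 0.1677]
eef_rot: [3.117, 0.696, 2.973]
ft_force: [-0.6, -0.7, 0.1]
width: 0.0421
grip_force: 0.0
```

>>> servo_tool([
  [0,0,-40],
  [0,0,-40],
  [0,0,-40],
  [0,0,-30],
  [0,0,0],
], roll=[0,0,0,0,0], grip=[0,0,0,0,0])

```text
time_s: 21.47
position: [0.498, -0.0073, 0.2161]
eef_rot: [-3.141, 0.691, 2.977]
ft_force: [0.2, 0.2, 1.2]
width: 0.0426
grip_force: 0.0
```

```bash
python3 - <<'E'
from plant import r,snapshot
from h import *
import cv2
st=r.read_state();tg(st,[0,0,0],0)
o=np.load("o.npy");d=snapshot("side")["color"][185:285,180:300,::-1]
im=cv2.resize(d,(720,600),interpolation=3)
q=proj("side",W(o,[-70+77*np.cos(2.871),-92,64+77*np.sin(2.871)]))[0];print((q-[180,185])*6)
for tr in(26,40,52):
    print(tr,((proj("side",W(o,[[20-tr,52,80],[20-tr,-52,80],[-12-tr,5,74],[-12-tr,5,32]]))-[180,185])*6).round().tolist())
cv2.imwrite("pics/p8.png",im)
E
```

```text
shift [-14.  102.1 292. ] | TCP in station [-199.8  -96.1  216.1] tool axes in station [[-0.77, 0.022, -0.637], [0.029, 1.0, -0.001], [0.637, -0.019, -0.77]] rot [-3.141  0.691  2.977] q [ 0.38 -0.03 -0.54  2.4   1.08  0.22  0.24] t 21.47 F [0.2 0.2 1.2]
[542.27492283 174.43221234]
26 [[160.0, 228.0], [302.0, 125.0], [270.0, 212.0], [281.0, 271.0]]
40 [[178.0, 239.0], [320.0, 135.0], [289.0, 222.0], [300.0, 281.0]]
52 [[195.0, 247.0], [336.0, 143.0], [306.0, 231.0], [316.0, 290.0]]
```

View pics/p8.png

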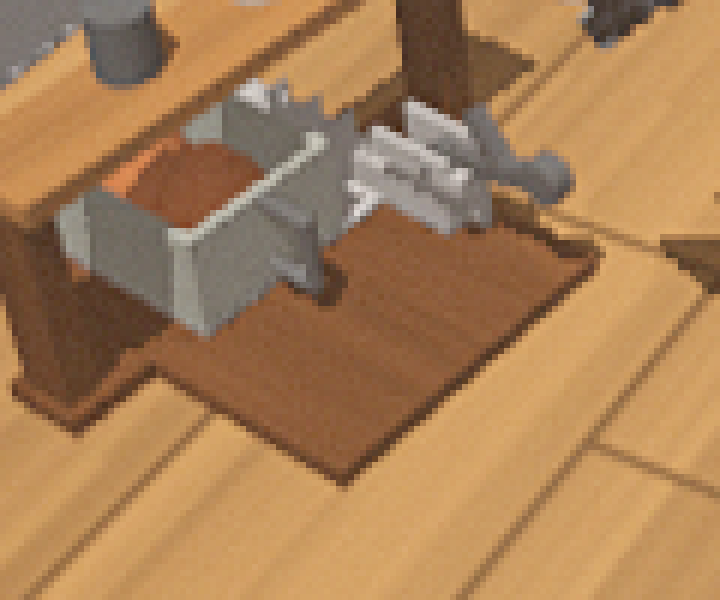

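The pawl lies thrown back with its disc at (550,175), which matches 2.5 rad. The tray's front corners at (172,238) and (320,138) give a travel of about 40 mm. Next I check whether the present tilted orientation can reach the hook and the drawing poses.

```bash
cat >ik.py <<'E'
from kin import *
p=np.load("kin.npy");o=np.load("o.npy");hk=np.load("hk.npy")
def chk(q,t,Rt):
    f=lambda v:np.r_[(fk(v,p)[0]-t)*10,(fk(v,p)[1].inv()*Rt).as_rotvec()*3,.01*(v-q)]
    s=least_squares(f,np.clip(q,LO+1e-3,HI-1e-3),bounds=(LO,HI));e=f(s.x);return s.x,np.linalg.norm(e[:3])*100,np.linalg.norm(e[3:6])/3
E
python3 - <<'E'
from ik import *
st=r.read_state();g=W(hk,[10,0,0])[0]
for tilt in(.69,.5,.3):
    Rt=R.from_euler("xyz",[np.pi,tilt,np.pi+o[2]]);q=st["qpos"].copy()
    for n,t in [("lift",st["position"]+[-.05,0,.1]),("m1",[.45,-.2,.3]),("above",g+[0,0,.25]),("g100",g+[0,0,.1]),("grasp",g+[0,0,.013]),("lift",g+[0,0,.25]),("m2",[.5,-.1,.3]),("pre",W(o,[-156,70,58])[0]+[0,0,.2]),("pre2",W(o,[-156,70,52])[0]),("in",W(o,[-156,22,52])[0]),("out",W(o,[-220,22,52])[0])]:
        q,a,b=chk(q,np.array(t),Rt);print(tilt,n,np.round(t,3),q.round(2),a.round(1),b.round(2))
E
```

```text
0.69 lift [ 0.449 -0.008  0.315] [-0.14 -0.34 -0.04  2.37  0.42  0.48  0.95] 0.0 0.0
0.69 m1 [ 0.45 -0.2   0.3 ] [-0.54 -0.39  0.84  2.32  0.35  0.42  1.53] 0.0 0.0
0.69 above [ 0.467 -0.425  0.25 ] [ 1.51  0.29 -0.7   2.   -0.62  0.47  2.82] 0.0 0.0
0.69 g100 [ 0.467 -0.425  0.1  ] [ 1.55  0.61 -0.79  2.05 -0.44  0.19  2.82] 5.5 0.04
0.69 grasp [ 0.467 -0.425  0.013] [ 1.51  0.78 -0.72  1.99 -0.33  0.19  2.82] 16.2 0.12
0.69 lift [ 0.467 -0.425  0.25 ] [ 1.63  0.33 -0.86  2.   -0.49  0.44  2.71] 0.0 0.0
0.69 m2 [ 0.5 -0.1  0.3] [ 1.33 -0.28 -1.01  2.28 -0.82  0.43  2.35] 0.0 0.0
0.69 pre [0.564 0.151 0.258] [ 0.33  0.15 -0.91  2.13  1.08  0.61  0.07] 0.0 0.0
0.69 pre2 [0.564 0.151 0.052] [ 0.19  0.67 -0.86  2.24  1.93  0.86 -0.69] 0.0 0.0
0.69 in [0.557 0.104 0.052] [ 0.29  0.64 -0.84  2.3   2.01  0.8  -0.71] 0.0 0.0
0.69 out [0.494 0.113 0.052] [ 0.26  0.61 -0.9   2.42  2.    0.88 -0.83] 0.0 0.0
0.5 lift [ 0.449 -0.008  0.315] [-0.03 -0.25 -0.09  2.24  0.16  0.68  1.21] 0.0 0.0
0.5 m1 [ 0.45 -0.2   0.3 ] [ 0.03 -0.16  0.37  2.19 -0.13  0.62  1.95] 0.0 0.0
0.5 above [ 0.467 -0.425  
[... 905 characters left out ...]
[ 0.73  0.3   0.06  1.78 -0.26  0.84  2.37] 0.0 0.0
0.3 g100 [ 0.467 -0.425  0.1  ] [ 0.79  0.48 -0.02  1.9  -0.34  0.54  2.48] 0.0 0.0
0.3 grasp [ 0.467 -0.425  0.013] [ 0.84  0.62 -0.08  1.92 -0.37  0.38  2.55] 0.0 0.0
0.3 lift [ 0.467 -0.425  0.25 ] [ 0.79  0.3  -0.02  1.78 -0.23  0.84  2.35] 0.0 0.0
0.3 m2 [ 0.5 -0.1  0.3] [ 0.48 -0.   -0.34  2.01 -0.    0.84  1.58] 0.0 0.0
0.3 pre [0.564 0.151 0.258] [-0.01  0.21 -0.44  1.89  0.33  0.84  0.81] 0.0 0.0
0.3 pre2 [0.564 0.151 0.052] [-0.23  0.49 -0.19  2.05  0.62  0.42  0.5 ] 0.0 0.0
0.3 in [0.557 0.104 0.052] [-0.14  0.47 -0.2   2.09  0.62  0.38  0.58] 0.0 0.0
0.3 out [0.494 0.113 0.052] [-0.23  0.39 -0.16  2.23  0.67  0.33  0.45] 0.0 0.0
```

```bash
cat >>ik.py <<'E'
def step(q,dt,droll):
    pos,A=fk(q,p);t=pos+A.apply(np.array(dt)/1000);Rt=A*R.from_euler("z",droll,degrees=True)
    q2=q.copy()
    for _ in range(15):
        a,B=fk(q2,p);e=np.r_[t-a,(Rt*B.inv()).as_rotvec()]
        J=np.array([np.r_[fk(q2+1e-5*np.eye(7)[i],p)[0]-a,(fk(q2+1e-5*np.eye(7)[i],p)[1]*B.inv()).as_rotvec()]/1e-5 for i in range(7)]).T
        q2=np.clip(q2+J.T@np.linalg.solve(J@J.T+1e-3*np.eye(6),e),LO,HI)
    return q2
def rep(q,n=""):
    a,B=fk(q,p);c,s=np.cos(o[2]),np.sin(o[2]);M=np.array([[c,s,0],[-s,c,0],[0,0,1]])@B.as_matrix();print(n,a.round(3),"toolz",M[:,2].round(2),"tooly",M[:,1].round(2),"q",q.round(2))
E
python3 - <<'E'
from ik import *
q0=r.read_state()["qpos"]
for unflip in(0,1):
    q=q0.copy();rep(q,"start")
    if unflip:
        for _ in range(26):q=step(q,[0,0,0],6.93)
        rep(q,"unflip")
    def go(q,t,n):
        for k in range(n):
            a,B=fk(q,p);q=step(q,B.inv().apply((np.array(t)-a)/(n-k))*1000,0)
        return q
    for t in([.43,-.06,.3],[.40,-.056,.2],[.38,-.053,.15],[.37,-.052,.1],[.36,-.05,.07]):
        q=go(q,t,8);rep(q,str(t))
    for t in([.40,-.2,.25],[.467,-.425,.2],[.467,-.425,.013]):q=go(q,t,10);rep(q,str(t))
E
```

```text
start [ 0.495 -0.009  0.211] toolz [ 0.63 -0.02 -0.77] tooly [0.03 1.   0.  ] q [ 0.38 -0.03 -0.54  2.4   1.09  0.22  0.22]
[0.43, -0.06, 0.3] [ 0.43 -0.06  0.3 ] toolz [ 0.63 -0.02 -0.77] tooly [0.03 1.   0.  ] q [ 0.02 -0.36 -0.03  2.42  0.25  0.41  1.21]
[0.4, -0.056, 0.2] [ 0.398 -0.062  0.201] toolz [ 0.6  -0.06 -0.8 ] tooly [ 0.06  1.   -0.03] q [ 0.28 -0.23 -0.29  2.57  0.52  0.19  0.88]
[0.38, -0.053, 0.15] [ 0.44  -0.039  0.199] toolz [ 0.71 -0.1  -0.7 ] tooly [ 0.11  0.99 -0.03] q [ 0.64 -0.13 -0.81  2.57  1.87  0.25 -0.64]
[0.37, -0.052, 0.1] [ 0.472 -0.03  -0.003] toolz [ 0.95 -0.07 -0.31] tooly [0.17 0.94 0.3 ] q [ 0.13  1.27 -0.38  2.57  2.83  2.   -1.74]
[0.36, -0.05, 0.07] [ 0.388 -0.039 -0.003] toolz [ 0.96 -0.22 -0.16] tooly [0.27 0.85 0.45] q [-0.61  1.52 -0.14  2.57  1.98  2.   -2.82]
[0.4, -0.2, 0.25] [ 0.503 -0.231  0.219] toolz [ 0.93 -0.32  0.18] tooly [0.09 0.68 0.73] q [-0.09  0.97  0.32  2.57  2.71  2.   -2.82]
[0.467, -0.425, 0.2] [ 0.467 -0.425  0.2  ] toolz [ 0.93 -0.33  0.15] tooly [0.12 0.67 0.73] q [ 0.37  1.    0.52  2.38  3.27  1.97 -2.82]
[0.467, -
[... 803 characters left out ...]
[0.37, -0.052, 0.1] [ 0.283 -0.246  0.165] toolz [ 0.31 -0.44 -0.84] tooly [-0.88  0.2  -0.43] q [ 1.82 -0.39 -1.27  2.57 -0.29  0.21 -2.82]
[0.36, -0.05, 0.07] [0.392 0.    0.139] toolz [ 0.48  0.15 -0.86] tooly [-0.69  0.67 -0.27] q [ 1.31 -0.08 -1.27  2.57 -1.19  0.19 -2.82]
[0.4, -0.2, 0.25] [ 0.4  -0.2   0.25] toolz [ 0.48  0.15 -0.86] tooly [-0.69  0.67 -0.27] q [ 1.6  -0.11 -0.89  2.27 -0.76  0.73 -2.75]
[0.467, -0.425, 0.2] [ 0.467 -0.425  0.2  ] toolz [ 0.48  0.15 -0.86] tooly [-0.71  0.64 -0.28] q [ 1.38  0.43 -0.59  1.86 -0.36  0.67 -2.82]
[0.467, -0.425, 0.013] [ 0.467 -0.425  0.013] toolz [ 0.48  0.15 -0.86] tooly [-0.71  0.64 -0.28] q [ 1.35  0.74 -0.58  1.94 -0.32  0.32 -2.69]
```

```bash
python3 - <<'E'
from ik import *
st=r.read_state();q=st["qpos"].copy();rep(q,"s")
def go(q,t,n):
    for k in range(n):
        a,B=fk(q,p);q=step(q,B.inv().apply((np.array(t)-a)/(n-k))*1000,0)
    return q
g=W(hk,[10,0,0])[0]
q=go(q,[.43,-.06,.32],8);rep(q,"up")
for _ in range(26):q=step(q,[0,0,0],6.93)
rep(q,"unflip")
for n,t in [("m1",[.45,-.2,.32]),("above",g+[0,0,.25]),("g100",g+[0,0,.1]),("grasp",g+[0,0,.013]),("lift",g+[0,0,.25]),("m2",[.48,-.1,.32]),("pre",W(o,[-156,70,58])[0]+[0,0,.2]),("pre2",W(o,[-156,70,52])[0]),("in",W(o,[-156,22,52])[0]),("out",W(o,[-220,22,52])[0])]:
    q=go(q,t,10);rep(q,n+str(np.round(t,3)))
E
```

```text
s [ 0.495 -0.009  0.211] toolz [ 0.63 -0.02 -0.77] tooly [0.03 1.   0.  ] q [ 0.38 -0.03 -0.54  2.4   1.09  0.22  0.22]
up [ 0.43 -0.06  0.32] toolz [ 0.63 -0.02 -0.77] tooly [0.03 1.   0.  ] q [ 0.02 -0.38 -0.03  2.38  0.22  0.47  1.24]
unflip [ 0.431 -0.061  0.298] toolz [ 0.59  0.   -0.8 ] tooly [-0.04 -1.   -0.03] q [ 0.86 -0.39 -0.63  2.38 -0.58  0.5  -1.13]
m1[ 0.45 -0.2   0.32] [ 0.45 -0.2   0.32] toolz [ 0.59  0.   -0.8 ] tooly [-0.04 -1.   -0.03] q [ 0.88 -0.2  -0.35  2.24 -0.59  0.56 -0.81]
above[ 0.467 -0.425  0.25 ] [ 0.467 -0.425  0.25 ] toolz [ 0.59  0.   -0.8 ] tooly [-0.04 -1.   -0.03] q [ 1.02  0.23 -0.15  1.99 -0.77  0.58 -0.28]
g100[ 0.467 -0.425  0.1  ] [ 0.467 -0.425  0.1  ] toolz [ 0.59  0.   -0.8 ] tooly [-0.04 -1.   -0.03] q [ 1.2   0.49 -0.38  2.08 -1.14  0.29  0.22]
grasp[ 0.467 -0.425  0.013] [ 0.468 -0.425  0.013] toolz [ 0.62  0.1  -0.78] tooly [ 0.05 -0.99 -0.09] q [ 1.43  0.77 -0.62  2.04 -1.19  0.19  0.5 ]
lift[ 0.467 -0.425  0.25 ] [ 0.467 -0.425  0.25 ] toolz [ 0.62  0.1  -0.78] tooly [ 0.05 -0.99 -0.09] q [ 1.18  0.28 -0.28  1.95 -0.82  0.66 -0.16]
m2[ 0.48 -0.1   0.32] [ 0.48 -0.1   0.32] toolz [ 0.62  0.1  -0.78] tooly [ 0.05 -0.99 -0.09] q [ 0.95 -0.25 -0.6   2.27 -0.75  0.53 -0.8 ]
pre[0.564 0.151 0.258] [ 0.532 -0.19   0.375] toolz [ 0.64 -0.46 -0.62] tooly [-0.74 -0.59 -0.32] q [ 1.55 -0.39 -1.27  2.15  0.28  0.34 -2.82]
pre2[0.564 0.151 0.052] [0.209 0.323 0.12 ] toolz [-0.    0.52 -0.85] tooly [-0.99 -0.12 -0.07] q [ 0.4   0.14 -1.27  2.57 -1.19  0.19 -2.82]
in[0.557 0.104 0.052] [0.557 0.104 0.052] toolz [-0.    0.52 -0.85] tooly [-0.99 -0.12 -0.07] q [ 0.44  0.64 -0.5   1.96 -0.47  0.6  -2.7 ]
out[0.494 0.113 0.052] [0.494 0.113 0.052] toolz [-0.    0.52 -0.85] tooly [-0.99 -0.12 -0.07] q [ 0.49  0.58 -0.56  2.11 -0.53  0.52 -2.65]
```

```bash
cat >>ik.py <<'E'
def go(q,t,n):
    for k in range(n):
        a,B=fk(q,p);q=step(q,B.inv().apply((np.array(t)-a)/(n-k))*1000,0)
    return q
def go2(q,t,n):
    for k in range(n):
        a,B=fk(q,p);q=chk(q,a+(np.array(t)-a)/(n-k),B)[0]
    return q
E
python3 - <<'E'
from ik import *
q0=r.read_state()["qpos"];qa=go(q0,[.43,-.06,.32],8);rep(qa,"up")
for nm,g_ in(("dls",go),("lsq",go2)):
  for path in([[.38,-.053,.32],[.33,-.046,.32],[.28,-.04,.32]],[[.38,-.053,.40],[.33,-.046,.45],[.28,-.04,.5]],[[.40,-.056,.25],[.36,-.05,.22],[.34,-.047,.2]]):
    q=qa.copy();print(nm)
    for t in path:q=g_(q,t,8);rep(q,str(t))
E
```

```text
up [ 0.43 -0.06  0.32] toolz [ 0.63 -0.02 -0.77] tooly [0.03 1.   0.  ] q [ 0.02 -0.38 -0.03  2.38  0.22  0.47  1.24]
dls
[0.38, -0.053, 0.32] [ 0.381 -0.053  0.301] toolz [ 0.46 -0.04 -0.89] tooly [ 0.03  1.   -0.03] q [ 0.04 -0.39 -0.05  2.35  0.14  0.71  1.32]
[0.33, -0.046, 0.32] [ 0.331 -0.046  0.307] toolz [ 0.27 -0.05 -0.96] tooly [ 0.02  1.   -0.05] q [ 0.07 -0.39 -0.08  2.28  0.08  0.98  1.37]
[0.28, -0.04, 0.32] [ 0.281 -0.04   0.311] toolz [ 0.1  -0.07 -0.99] tooly [ 0.01  1.   -0.06] q [ 0.09 -0.39 -0.1   2.25  0.05  1.19  1.4 ]
dls
[0.38, -0.053, 0.4] [ 0.385 -0.053  0.38 ] toolz [ 0.39 -0.05 -0.92] tooly [ 0.03  1.   -0.04] q [ 0.05 -0.39 -0.05  2.15  0.1   0.99  1.37]
[0.33, -0.046, 0.45] [ 0.335 -0.046  0.438] toolz [ 0.21 -0.06 -0.98] tooly [ 0.02  1.   -0.06] q [ 0.08 -0.39 -0.08  1.99  0.06  1.34  1.42]
[0.28, -0.04, 0.5] [ 0.286 -0.041  0.492] toolz [ 0.06 -0.07 -1.  ] tooly [ 0.01  1.   -0.07] q [ 0.1  -0.39 -0.09  1.86  0.04  1.62  1.45]
dls
[0.4, -0.056, 0.25] [ 0.4   -0.056  0.25 ] toolz [ 0.63 -0.02 -0.77] tooly [0.03 1.   0.  ] q [ 0.09 -0.35 -0.1   2.54  0.
[... 871 characters left out ...]
, -0.046, 0.45] [ 0.346 -0.047  0.45 ] toolz [ 0.24 -0.06 -0.97] tooly [ 0.05  1.   -0.05] q [ 0.15 -0.39 -0.12  1.97  0.04  1.32  1.41]
[0.28, -0.04, 0.5] [ 0.291 -0.041  0.501] toolz [ 0.08 -0.07 -0.99] tooly [ 0.06  1.   -0.07] q [ 0.13 -0.39 -0.12  1.84  0.04  1.62  1.41]
lsq
[0.4, -0.056, 0.25] [ 0.4   -0.056  0.25 ] toolz [ 0.63 -0.02 -0.77] tooly [0.03 1.   0.  ] q [ 0.09 -0.35 -0.1   2.54  0.28  0.29  1.15]
[0.36, -0.05, 0.22] [ 0.366 -0.05   0.224] toolz [ 0.57 -0.03 -0.82] tooly [ 0.04  1.   -0.01] q [ 0.53 -0.39 -0.46  2.57 -0.29  0.33  1.7 ]
[0.34, -0.047, 0.2] [ 0.345 -0.047  0.204] toolz [ 0.49 -0.04 -0.87] tooly [ 0.04  1.   -0.02] q [ 0.69 -0.39 -0.59  2.57 -0.38  0.41  1.79]
```

Moving inward and up against joint 2's limit should undo the tilt cleanly, so I do that.

>>> servo_tool([
  [-5.3,-16,-29.3],
  [-5.3,-16,-29.3],
  [-5.3,-16,-29.3],
  [-5.3,-16,-29.3],
  [4,0,-33],
], roll=[0,0,0,0,0], grip=[0,0,0,0,0])

```text
time_s: 21.93
position: [0.4435, -0.0363, 0.2841]
eef_rot: [-3.109, 0.682, 2.98]
ft_force: [-0.7, 0.3, -0.5]
width: 0.0424
grip_force: 0.0
```

>>> servo_tool([
  [8,0,-33],
  [12,0,-32],
  [16,0,-30],
  [20,0,-28],
  [22,0,-26],
], roll=[0,0,0,0,0], grip=[0,0,0,0,0])

```text
time_s: 22.35
position: [0.4116, -0.0079, 0.2952]
eef_rot: [-3.087, 0.671, 2.996]
ft_force: [-0.2, 4.0, 1.1]
width: 0.0426
grip_force: 0.0
```

```bash
python3 -c "
from plant import r
from h import *
tg(r.read_state(),[0,0,0],0)"
```

```text
shift [-39.1 133.6 401.1] | TCP in station [-285.3 -108.5  295.2] tool axes in station [[-0.783, 0.008, -0.622], [0.044, 0.998, -0.043], [0.62, -0.061, -0.782]] rot [-3.087  0.671  2.996] q [ 0.02 -0.38 -0.24  2.43  0.41  0.5   0.88] t 22.35 F [-0.2  4.   1.1]
```

>>> servo_tool([
  [8,-5,-20],
  [8,-5,-20],
  [10,-5,-20],
  [10,-5,-20],
  [10,-5,-20],
], roll=[0,0,0,0,0], grip=[0,0,0,0,0])

```text
time_s: 22.77
position: [0.3998, 0.0028, 0.2963]
eef_rot: [-3.046, 0.645, 2.983]
ft_force: [0.2, 0.1, -0.2]
width: 0.0424
grip_force: 0.0
```

>>> servo_tool([
  [12,-3,-22],
  [12,-3,-22],
  [14,0,-22],
  [14,0,-22],
  [14,0,-22],
], roll=[0,0,0,0,0], grip=[0,0,0,0,0])

```text
time_s: 23.18
position: [0.3595, 0.0596, 0.2983]
eef_rot: [-2.992, 0.625, 2.987]
ft_force: [0.2, 0.4, 0.7]
width: 0.0428
grip_force: 0.0
```

```bash
python3 -c "
from plant import r
from h import *
tg(r.read_state(),[0,0,0],0)"
```

```text
shift [-105.1  120.7  430.7] | TCP in station [-346.   -48.6  298.3] tool axes in station [[-0.811, 0.015, -0.585], [0.106, 0.987, -0.121], [0.576, -0.16, -0.802]] rot [-2.992  0.625  2.987] q [-0.49 -0.39 -0.18  2.42  0.65  0.89  0.33] t 23.18 F [0.2 0.4 0.7]
```

```bash
cat >>h.py <<'E'
def wd(*targets):
    from plant import r
    st=r.read_state();Rr=R.from_euler("xyz",st["eef_rot"]).as_matrix();z=Rr[:,2]
    print("pos",st["position"].round(3),"q",st["qpos"].round(2),"toolz",z.round(3),"tilt az",round(np.arctan2(z[1],z[0]),2),"tilt",round(np.arccos(-z[2]),3),"tooly",Rr[:,1].round(3),"t",round(st["time_s"],2))
    a=st["position"]
    for t in targets:print((Rr.T@(np.array(t)-a)*1000).round(1));a=np.array(t)
E
python3 -c "
from h import *
wd([.42,-.18,.34],[.37,-.16,.40],[.32,-.139,.46],[.27,-.117,.52])"
```

```text
pos [0.36  0.06  0.298] q [-0.49 -0.39 -0.18  2.42  0.65  0.89  0.33] toolz [ 0.549 -0.236 -0.802] tilt az -0.41 tilt 0.641 tooly [ 0.238  0.964 -0.121] t 23.18
[-102.7 -221.5   56.5]
[  7.4   0.1 -80.3]
[  7.5   1.1 -80.5]
[  7.7   2.  -80.8]
```

>>> servo_tool([
  [-15,-32,8],
  [-15,-32,8],
  [-15,-32,8],
  [-15,-32,8],
  [-15,-32,8],
], roll=[0,0,0,0,0], grip=[0,0,0,0,0])

```text
time_s: 23.6
position: [0.4134, -0.091, 0.3182]
eef_rot: [-2.984, 0.616, 2.988]
ft_force: [1.2, 0.8, 1.4]
width: 0.0429
grip_force: 0.0
```

>>> servo_tool([
  [-14,-31,8],
  [-14,-31,8],
  [0,0,0],
  [0,0,0],
  [0,0,0],
], roll=[0,0,0,0,0], grip=[0,0,0,0,0])

```text
time_s: 24.02
position: [0.4291, -0.1559, 0.3282]
eef_rot: [-2.986, 0.614, 2.987]
ft_force: [0.6, 0.7, 0.1]
width: 0.0429
grip_force: 0.0
```

```bash
python3 -c "
from h import *
wd([.42,-.18,.34],[.37,-.16,.40],[.32,-.139,.46],[.27,-.117,.52])"
```

```text
pos [ 0.429 -0.156  0.328] q [-0.12 -0.34  0.24  2.31  0.45  0.6   1.2 ] toolz [ 0.538 -0.241 -0.807] tilt az -0.42 tilt 0.631 tooly [ 0.24   0.962 -0.127] t 24.02
[ -2.5 -26.9  -8.6]
[  8.3  -0.4 -80.2]
[  8.5   0.6 -80.4]
[  8.6   1.5 -80.7]
```

>>> servo_tool([
  [2,-13,-20],
  [2,-13,-20],
  [3,0,-27],
  [3,0,-27],
  [3,0,-27],
], roll=[0,0,0,0,0], grip=[0,0,0,0,0])

```text
time_s: 24.43
position: [0.4064, -0.1693, 0.3775]
eef_rot: [-2.992, 0.59, 2.974]
ft_force: [-0.1, -1.3, 0.3]
width: 0.0422
grip_force: 0.0
```

>>> servo_tool([
  [4,0,-27],
  [4,0,-27],
  [5,0,-27],
  [5,0,-27],
  [6,0,-27],
], roll=[0,0,0,0,0], grip=[0,0,0,0,0])

```text
time_s: 24.85
position: [0.4048, -0.172, 0.443]
eef_rot: [-3.017, 0.535, 2.966]
ft_force: [-0.5, 0.7, 0.9]
width: 0.0429
grip_force: 0.0
```

```bash
python3 -c "
from h import *
wd([.32,-.139,.46],[.27,-.117,.52])"
```

```text
pos [ 0.405 -0.172  0.443] q [ 0.31 -0.39 -0.02  2.06  0.07  0.93  1.62] toolz [ 0.476 -0.211 -0.854] tilt az -0.42 tilt 0.548 tooly [ 0.235  0.966 -0.107] t 24.85
[ 68.1  10.1 -61.8]
[ 15.1   3.  -79.7]
```

>>> servo_tool([
  [20,2,-28],
  [20,2,-28],
  [20,2,-28],
  [20,2,-28],
  [20,2,-28],
], roll=[0,0,0,0,0], grip=[0,0,0,0,0])

```text
time_s: 25.27
position: [0.3703, -0.1816, 0.4437]
eef_rot: [-3.087, 0.434, 2.939]
ft_force: [-0.4, -0.3, 0.1]
width: 0.0427
grip_force: 0.0
```

>>> servo_tool([
  [24,2,-28],
  [24,2,-28],
  [24,2,-28],
  [24,2,-28],
  [24,2,-28],
], roll=[0,0,0,0,0], grip=[0,0,0,0,0])

```text
time_s: 25.68
position: [0.3052, -0.208, 0.4642]
eef_rot: [3.095, 0.338, 2.913]
ft_force: [-0.1, -0.2, 0.2]
width: 0.0429
grip_force: 0.0
```

```bash
python3 -c "
from h import *
wd([.32,-.139,.46],[.27,-.117,.52])"
```

```text
pos [ 0.305 -0.208  0.464] q [ 0.61 -0.39  0.04  1.96 -0.17  1.28  2.02] toolz [ 0.333 -0.029 -0.942] tilt az -0.09 tilt 0.341 tooly [0.211 0.977 0.044] t 25.68
[ 2.5 70.3  6.9]
[ 30.7  13.6 -73.9]
```

Tilt is down to 0.34 in almost the right plane, which is workable everywhere. A small roll levels the pads, and then I go over the hook.

>>> servo_tool([
  [0,0,0],
  [0,0,0],
], roll=[-5,0], grip=[0,0])

```text
time_s: 25.85
position: [0.3051, -0.2092, 0.4646]
eef_rot: [3.129, 0.343, 3.007]
ft_force: [0.8, 0.8, 0.4]
width: 0.0428
grip_force: 0.0
```

```bash
python3 -c "
from h import *
hk=np.load('hk.npy');g=W(hk,[8,0,0])[0]
wd(g+[0,0,.2],g+[0,0,.1],g+[0,0,.013])"
```

```text
pos [ 0.305 -0.209  0.465] q [ 0.61 -0.39  0.04  1.95 -0.17  1.28  2.11] toolz [ 0.335 -0.032 -0.942] tilt az -0.1 tilt 0.343 tooly [0.13  0.991 0.012] t 25.85
[ -88.  -195.8  309.8]
[33.6 -1.2 94.2]
[29.2 -1.1 81.9]
```

>>> servo_tool([
  [-8.8,-19.6,31],
  [-8.8,-19.6,31],
  [-8.8,-19.6,31],
  [-8.8,-19.6,31],
  [-8.8,-19.6,31],
], roll=[0,0,0,0,0], grip=[0,0,0,0,0])

```text
time_s: 26.27
position: [0.3868, -0.3161, 0.3302]
eef_rot: [3.126, 0.342, 3.003]
ft_force: [1.5, 0.5, -0.2]
width: 0.0424
grip_force: 0.0
```

>>> servo_tool([
  [-8.8,-19.6,31],
  [-8.8,-19.6,31],
  [-8.8,-19.6,31],
  [-8.8,-19.6,31],
  [-8.8,-19.6,31],
], roll=[0,0,0,0,0], grip=[0,0,0,0,0])

```text
time_s: 26.68
position: [0.4675, -0.4231, 0.1971]
eef_rot: [3.124, 0.342, 3.003]
ft_force: [1.0, -0.6, 1.3]
width: 0.0423
grip_force: 0.0
```

>>> servo_tool([
  [11,0,31],
  [11,0,31],
  [11,0,31],
  [0,0,0],
  [0,0,0],
], roll=[0,0,0,0,0], grip=[0,0,0,0,0])

```text
time_s: 27.1
position: [0.4664, -0.4209, 0.0997]
eef_rot: [3.122, 0.341, 3.003]
ft_force: [0.9, -1.1, 0.2]
width: 0.0429
grip_force: 0.0
```

```bash
python3 -c "
from h import *
hk=np.load('hk.npy');g=W(hk,[8,0,0])[0]
wd(g+[0,0,.05],g+[0,0,.012])"
```

```text
pos [ 0.466 -0.421  0.1  ] q [ 0.72  0.48  0.09  1.92 -0.53  0.54  2.66] toolz [ 0.334 -0.027 -0.942] tilt az -0.08 tilt 0.342 tooly [0.132 0.991 0.018] t 27.1
[17.1 -4.5 46.6]
[12.7 -0.7 35.8]
```

>>> servo_tool([
  [8.5,-2.2,23],
  [8.6,-2.2,23],
  [6,-0.4,18],
  [6.7,-0.3,17.8],
  [0,0,0],
], roll=[0,0,0,0,0], grip=[0,0,0,0,0])

```text
time_s: 27.52
position: [0.4654, -0.4258, 0.0131]
eef_rot: [3.124, 0.343, 3.003]
ft_force: [-0.3, 0.3, -0.9]
width: 0.0424
grip_force: 0.0
```

>>> servo_tool([
  [0,0,0],
  [0,0,0],
  [0,0,0],
  [0,0,0],
  [0,0,0],
], roll=[0,0,0,0,0], grip=[0.5,1,1,1,1], newtons=80)

```text
time_s: 27.93
position: [0.4663, -0.4273, 0.0165]
eef_rot: [3.128, 0.346, 3.004]
ft_force: [-1.7, 1.7, 5.4]
width: 0.0193
grip_force: 77.4
```

```bash
python3 -c "
from h import *
hk=np.load('hk.npy');g=W(hk,[8,0,0])[0]
wd(g+[0,0,.012],g+[0,0,.15])"
```

```text
pos [ 0.466 -0.427  0.016] q [ 0.82  0.62 -0.03  1.93 -0.59  0.38  2.77] toolz [ 0.338 -0.033 -0.941] tilt az -0.1 tilt 0.347 tooly [0.132 0.991 0.013] t 27.93
[2.7 2.7 3.8]
[ -46.9    1.8 -129.8]
```

>>> servo_tool([
  [-6,0,-17],
  [-12,0,-33],
  [-12,0,-33],
  [-12,0,-33],
  [-7,0,-18],
], roll=[0,0,0,0,0], grip=[1,1,1,1,1])

```text
time_s: 28.35
position: [0.4669, -0.4297, 0.1628]
eef_rot: [3.129, 0.348, 3.005]
ft_force: [1.2, -0.6, -1.0]
width: 0.0199
grip_force: 78.3
```

```bash
cat >hookfit.py <<'E'
from h import *
from plant import r,snapshot
import cv2
def seen(box=None):
    "steel/wood hook pixels seen; crop pictures"
    return {n:snapshot(n)["color"] for n in("side","top")}
E
python3 - <<'E'
from hookfit import *
wd()
s=seen();st=r.read_state()
q=proj("top",st["position"]+np.array([[.05,0,0]]))[0];q2=proj("side",st["position"]+np.array([[.05,0,0]]))[0];print(q,q2)
def crop(im,q,w,h,k):
    x=int(np.clip(q[0]-w/2,0,640-w));y=int(np.clip(q[1]-h/2,0,400-h));print(x,y);return cv2.resize(im[y:y+h,x:x+w,::-1],(w*k,h*k),interpolation=3)
im=np.hstack([crop(s["side"],q2,66,80,6),crop(s["top"],q,66,80,6)]);cv2.imwrite("pics/p9.png",im)
E
```

```text
pos [ 0.467 -0.43   0.163] q [ 0.7   0.39  0.12  1.88 -0.46  0.65  2.58] toolz [ 0.34  -0.035 -0.94 ] tilt az -0.1 tilt 0.349 tooly [0.132 0.991 0.011] t 28.35
[436.07521585 170.49075784] [336.817843   137.39343751]
303 97
403 130
```

View pics/p9.png

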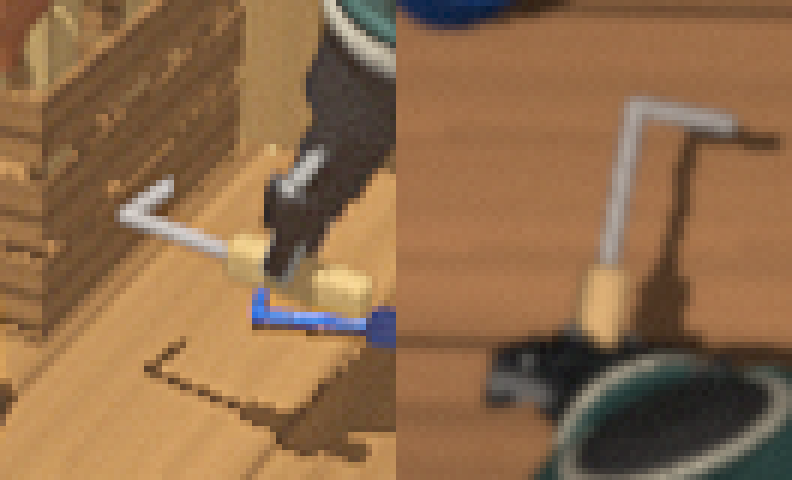

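The hook is held level. In the side crop the bend is at (125,212) and the prong tip at (168,184). In the top crop the bend is at (636,104), the tip at (736,125) and the handle front at (605,265). I triangulate these to get the hook in the tool frame.

```bash
python3 - <<'E'
from ik import *
st=r.read_state();Rr=R.from_euler("xyz",st["eef_rot"]).as_matrix()
sd=lambda u,v:np.array([302.6+u/6,96.6+v/6]);tp=lambda u,v:np.array([402.6+(u-396)/6,129.6+v/6])
def tri(a,b):
    f=lambda X:np.r_[proj("side",X)[0]-a,proj("top",X)[0]-b];m=least_squares(f,st["position"]);return m.x,f(m.x)
for n,a,b in(("bend",sd(127,212),tp(636,104)),("tip",sd(168,184),tp(736,125)),("hfront",sd(232,250),tp(605,265))):
    X,e=tri(a,b);print(n,X.round(4),e.round(1),"rel tcp",((X-st["position"])*1000).round(1))
# rigid fit: hook pose (pos, yaw, pitch, roll)
P=np.array([[130,0,13],[130,-50,13],[50,0,13]])/1000
A=[sd(127,212),sd(168,184),sd(232,250)];B=[tp(636,104),tp(736,125),tp(605,265)]
def f(v):
    X=R.from_rotvec(v[3:]).apply(P)+v[:3];return np.r_[(proj("side",X)-A).ravel(),(proj("top",X)-B).ravel()]
m=least_squares(f,np.r_[st["position"]-[0,0,.015],0,0,-.14],x_scale=[.01]*3+[.1]*3);print("hook",m.x.round(4),"res",np.abs(f(m.x)).max().round(2))
H=np.eye(4);H[:3,:3]=R.from_rotvec(m.x[3:]).as_matrix();H[:3,3]=m.x[:3];T=np.eye(4);T[:3,:3]=Rr;T[:3,3]=st["position"];np.save("th.npy",np.linalg.inv(T)@H)
print("hook yaw",np.arctan2(H[1,0],H[0,0]).round(3),"x axis z",H[2,0].round(3),"y axis z",H[2,1].round(3),"prong mid",(H@[.13,-.022,.013,1])[:3].round(4))
E
```

```text
bend [ 0.5864 -0.4501  0.1592] [-0.9 -0.1  0.3  0.7] rel tcp [118.7 -20.   -3.4]
tip [ 0.5783 -0.499   0.1582] [-0.4 -0.   0.1  0.3] rel tcp [110.7 -69.   -4.4]
hfront [ 0.5062 -0.4358  0.1594] [-1.1 -0.1  0.3  0.8] rel tcp [38.5 -5.7 -3.3]
hook [ 0.4579 -0.4283  0.1443  0.0262 -0.0232 -0.1605] res 1.19
hook yaw -0.161 x axis z 0.021 y axis z 0.028 prong mid [ 0.5824 -0.4711  0.1594]
```

```bash
cat >>h.py <<'E'
def pt(x,y,z):
    "TCP world for the prong middle at station x,y,z (mm), present tool orientation"
    from plant import r
    st=r.read_state();Rr=R.from_euler("xyz",st["eef_rot"]).as_matrix();th=np.load("th.npy")
    return W(np.load("o.npy"),[x,y,z])[0]-Rr@(th@[.13,-.022,.013,1])[:3]
E
python3 -c "
from h import *
wd([.467,-.43,.27],pt(-42,60,220),pt(-42,60,56),pt(-35,55,52),pt(-35,0,52),pt(-100,0,52))
from ik import *
q=r.read_state()['qpos'];rep(q)
for t in ([.467,-.43,.27],pt(-42,60,220),pt(-42,60,56),pt(-35,55,52),pt(-35,0,52),pt(-100,0,52)):
    q=go(q,t,12);rep(q,str(np.round(t,3)))
"
```

```text
pos [ 0.468 -0.43   0.163] q [ 0.7   0.39  0.12  1.88 -0.46  0.65  2.58] toolz [ 0.341 -0.036 -0.939] tilt az -0.1 tilt 0.35 tooly [0.132 0.991 0.01 ] t 28.45
[ -36.2    1.1 -101.1]
[  4.9 603.8  54.5]
[ 56.3  -1.7 154. ]
[-5.2 -5.1  6.1]
[ -0.  -55.   -0.6]
[ 61.1   0.2 -22.3]
 [ 0.467 -0.434  0.164] toolz [ 0.34  0.01 -0.94] tooly [0.   1.   0.01] q [ 0.7   0.39  0.12  1.88 -0.46  0.65  2.58]
[ 0.467 -0.43   0.27 ] [ 0.467 -0.43   0.27 ] toolz [ 0.34  0.01 -0.94] tooly [0.   1.   0.01] q [ 0.65  0.27  0.17  1.78 -0.36  0.85  2.46]
[0.561 0.167 0.223] [0.561 0.167 0.223] toolz [ 0.34  0.01 -0.94] tooly [0.   1.   0.01] q [-0.25  0.21 -0.21  1.96  0.36  0.7   0.74]
[0.561 0.167 0.059] [0.561 0.167 0.059] toolz [ 0.34  0.01 -0.94] tooly [0.   1.   0.01] q [-0.39  0.46 -0.06  2.08  0.62  0.36  0.44]
[0.567 0.161 0.055] [0.567 0.161 0.055] toolz [ 0.34  0.01 -0.94] tooly [0.   1.   0.01] q [-0.37  0.48 -0.06  2.07  0.62  0.35  0.46]
[0.56  0.107 0.055] [0.56  0.107 0.055] toolz [ 0.34  0.01 -0.94] tooly [0.   1.   0.01] q [-0.26  0.45 -0.07  2.12  0.62  0.3   0.55]
[0.495 0.116 0.055] [0.495 0.116 0.055] toolz [ 0.34  0.01 -0.94] tooly [0.   1.   0.01] q [-0.4   0.37  0.01  2.26  0.69  0.25  0.4 ]
```

>>> servo_tool([
  [-12,0,-34],
  [-12,0,-34],
  [-10,10,-30],
  [0.3,30,3.4],
  [0.3,37,3.4],
], roll=[0,0,0,0,0], grip=[1,1,1,1,1])

```text
time_s: 28.87
position: [0.4763, -0.3552, 0.2572]
eef_rot: [3.128, 0.347, 3.001]
ft_force: [0.8, 0.9, -3.7]
width: 0.0199
grip_force: 78.3
```

>>> servo_tool([
  [0.3,37,3.4],
  [0.3,37,3.4],
  [0.3,37,3.4],
  [0.3,37,3.4],
  [0.3,37,3.4],
], roll=[0,0,0,0,0], grip=[1,1,1,1,1])

```text
time_s: 29.28
position: [0.505, -0.169, 0.2414]
eef_rot: [3.126, 0.345, 3.003]
ft_force: [2.1, -0.6, -2.0]
width: 0.0197
grip_force: 78.3
```

>>> servo_tool([
  [0.3,37,3.4],
  [0.3,37,3.4],
  [0.3,37,3.4],
  [0.3,37,3.4],
  [0.3,37,3.4],
], roll=[0,0,0,0,0], grip=[1,1,1,1,1])

```text
time_s: 29.7
position: [0.5337, 0.0139, 0.2278]
eef_rot: [3.125, 0.345, 3.003]
ft_force: [1.8, -0.4, -1.8]
width: 0.0197
grip_force: 78.3
```

```bash
python3 -c "
from h import *
wd(pt(-42,60,220),pt(-42,60,56))"
```

```text
pos [0.534 0.014 0.228] q [-0.01  0.1  -0.12  2.09  0.15  0.62  1.2 ] toolz [ 0.337 -0.031 -0.941] tilt az -0.09 tilt 0.345 tooly [0.133 0.991 0.015] t 29.7
[ -4.  155.5   8. ]
[ 55.5  -2.5 154.3]
```

>>> servo_tool([
  [-1,37,2],
  [-1,37,2],
  [-1,37,2],
  [-1,34,2],
  [0,9,0],
], roll=[0,0,0,0,0], grip=[1,1,1,1,1])

```text
time_s: 30.12
position: [0.5605, 0.1697, 0.2236]
eef_rot: [3.124, 0.344, 3.008]
ft_force: [-0.9, -0.7, -2.4]
width: 0.0193
grip_force: 78.3
```

>>> servo_tool([
  [11,0,31],
  [11,0,31],
  [11,0,31],
  [0,0,0],
  [0,0,0],
], roll=[0,0,0,0,0], grip=[1,1,1,1,1])

```text
time_s: 30.53
position: [0.5606, 0.1652, 0.1244]
eef_rot: [3.127, 0.342, 3.004]
ft_force: [0.0, -0.5, -0.8]
width: 0.0195
grip_force: 78.2
```

```bash
python3 - <<'E'
from hookfit import *
from ik import W,o
import cv2
wd(pt(-42,60,54),pt(-35,55,52),pt(-35,0,52))
# tray travel: top edge of near face seen as bright line; sample side image along station x at y=+25,z=80
im=snapshot("side")["color"].astype(int)
for y in(-30,20,35):
    print(y,[(x,int(im[int(v+.5),int(u+.5)].sum())) for x in range(-40,2,3) for u,v in proj("side",W(o,[x,y,80]))])
E
```

```text
pos [0.561 0.165 0.124] q [-0.31  0.35 -0.14  2.05  0.47  0.49  0.61] toolz [ 0.334 -0.032 -0.942] tilt az -0.09 tilt 0.342 tooly [0.132 0.991 0.013] t 30.53
[22.2  1.  62.2]
[-5.9 -5.   4.2]
[ -0.1 -55.   -0.8]
-30 [(-40, 201), (-37, 203), (-34, 203), (-31, 220), (-28, 193), (-25, 193), (-22, 200), (-19, 188), (-16, 188), (-13, 284), (-10, 316), (-7, 310), (-4, 328), (-1, 320)]
20 [(-40, 355), (-37, 349), (-34, 343), (-31, 343), (-28, 362), (-25, 512), (-22, 559), (-19, 421), (-16, 261), (-13, 313), (-10, 423), (-7, 543), (-4, 631), (-1, 622)]
35 [(-40, 349), (-37, 349), (-34, 354), (-31, 324), (-28, 324), (-25, 527), (-22, 557), (-19, 557), (-16, 278), (-13, 283), (-10, 283), (-7, 545), (-4, 615), (-1, 615)]
```

The tray's rim is seen from x −26 to −18 mm, so the travel is about 45 mm and I aim the prong at x −38. I descend, then enter from the left.

>>> servo_tool([
  [7.4,0,20.7],
  [7.4,0,20.7],
  [7.4,0,20.7],
  [-2.2,0,3],
  [0,0,0],
], roll=[0,0,0,0,0], grip=[1,1,1,1,1])

```text
time_s: 31.0
position: [0.5656, 0.1661, 0.0581]
eef_rot: [3.126, 0.345, 3.003]
ft_force: [0.6, -0.4, -1.2]
width: 0.0195
grip_force: 78.2
```

```bash
python3 -c "
from h import *
wd(pt(-38,55,52),pt(-38,0,52))"
```

```text
pos [0.566 0.166 0.058] q [-0.38  0.47 -0.05  2.07  0.59  0.35  0.48] toolz [ 0.337 -0.031 -0.941] tilt az -0.09 tilt 0.345 tooly [0.132 0.991 0.015] t 31.0
[ 1.6 -4.6  1.6]
[ -0.1 -55.   -0.8]
```

>>> servo_tool([
  [1.6,-5,1.6],
  [0,-14,0],
  [0,-14,0],
  [0,0,0],
], roll=[0,0,0,0], grip=[1,1,1,1])

```text
time_s: 31.33
position: [0.5598, 0.1302, 0.0559]
eef_rot: [3.126, 0.346, 3.0]
ft_force: [0.8, -1.0, -1.4]
width: 0.0197
grip_force: 78.3
```

>>> servo_tool([
  [0,-10,0],
  [0,-10,0],
  [0,-7,0],
  [0,0,0],
], roll=[0,0,0,0], grip=[1,1,1,1])

```text
time_s: 31.67
position: [0.5556, 0.1045, 0.054]
eef_rot: [3.126, 0.344, 3.002]
ft_force: [-0.2, 0.7, -2.0]
width: 0.0198
grip_force: 78.3
```

```bash
python3 -c "
from h import *
wd(pt(-38,0,52),pt(-52,0,52),pt(-95,0,52),pt(-118,0,52))"
```

```text
pos [0.556 0.105 0.054] q [-0.26  0.45 -0.06  2.14  0.59  0.29  0.57] toolz [ 0.336 -0.032 -0.941] tilt az -0.09 tilt 0.344 tooly [0.134 0.991 0.014] t 31.67
[-1.3  3.1 -1.6]
[13.2  0.  -4.7]
[ 40.5   0.  -14.5]
[21.7  0.  -7.8]
```

In with no contact. Now I draw.

>>> servo_tool([
  [7,0,-2.5],
  [7,0,-2.5],
  [7,0,-2.5],
  [0,0,0],
], roll=[0,0,0,0], grip=[1,1,1,1])

```text
time_s: 32.0
position: [0.5317, 0.1104, 0.0534]
eef_rot: [3.126, 0.343, 3.005]
ft_force: [0.3, 0.3, -1.9]
width: 0.0197
grip_force: 78.7
```

>>> servo_tool([
  [8,0,-2.9],
  [8,0,-2.9],
  [8,0,-2.9],
  [0,0,0],
], roll=[0,0,0,0], grip=[1,1,1,1])

```text
time_s: 32.33
position: [0.5063, 0.1134, 0.0535]
eef_rot: [3.126, 0.343, 3.005]
ft_force: [-0.5, 0.2, -1.6]
width: 0.0194
grip_force: 78.5
```

```bash
cat >tr.py <<'E'
from hookfit import *
o=np.load("o.npy");im=snapshot("side")["color"].astype(int)
for y in(-30,30,40):
    print(y,[(x,int(im[int(v+.5),int(u+.5)].sum())) for x in range(-96,-10,4) for u,v in proj("side",W(o,[x,y,80]))])
E
python3 tr.py; python3 -c "
from h import *
wd(pt(-52,0,52),pt(-100,0,52))"
```

```text
-30 [(-96, 565), (-92, 398), (-88, 342), (-84, 349), (-80, 351), (-76, 329), (-72, 442), (-68, 519), (-64, 543), (-60, 491), (-56, 415), (-52, 428), (-48, 420), (-44, 425), (-40, 422), (-36, 419), (-32, 437), (-28, 336), (-24, 316), (-20, 316), (-16, 319), (-12, 315)]
30 [(-96, 362), (-92, 346), (-88, 354), (-84, 355), (-80, 352), (-76, 329), (-72, 366), (-68, 515), (-64, 520), (-60, 458), (-56, 462), (-52, 388), (-48, 454), (-44, 463), (-40, 456), (-36, 456), (-32, 452), (-28, 439), (-24, 323), (-20, 262), (-16, 279), (-12, 286)]
40 [(-96, 359), (-92, 345), (-88, 363), (-84, 366), (-80, 355), (-76, 344), (-72, 376), (-68, 453), (-64, 562), (-60, 512), (-56, 422), (-52, 425), (-48, 434), (-44, 414), (-40, 413), (-36, 392), (-32, 286), (-28, 230), (-24, 264), (-20, 266), (-16, 280), (-12, 256)]
pos [0.507 0.113 0.054] q [-0.37  0.39  0.    2.24  0.65  0.25  0.46] toolz [ 0.335 -0.031 -0.942] tilt az -0.09 tilt 0.343 tooly [0.131 0.991 0.015] t 32.38
[-34.6   0.4   9.7]
[ 45.2   0.2 -16.1]
```

The tray follows: its rim is now at −70, a travel of about 90. On to the stop.

>>> servo_tool([
  [4,0,-1.5],
  [4,0,-1.5],
  [2,0,-0.7],
  [0,0,0],
], roll=[0,0,0,0], grip=[1,1,1,1])

```text
time_s: 32.72
position: [0.4972, 0.1144, 0.0538]
eef_rot: [3.126, 0.344, 3.004]
ft_force: [0.1, 0.4, -1.1]
width: 0.0196
grip_force: 78.6
```

>>> servo_tool([
  [2,0,-0.7],
  [2,0,-0.7],
  [0,0,0],
], roll=[0,0,0], grip=[1,1,1])

```text
time_s: 32.97
position: [0.4942, 0.1147, 0.0543]
eef_rot: [3.125, 0.345, 3.003]
ft_force: [8.7, -1.7, -2.8]
width: 0.0196
grip_force: 78.3
```

That is 9 N against the stop. I check the travel, ease forward 8 mm and withdraw to the left.

>>> servo_tool([
  [0,0,0],
  [-4,0,1.4],
  [-4,0,1.4],
  [0,0,0],
], roll=[0,0,0,0], grip=[1,1,1,1])

```text
time_s: 33.3
position: [0.5026, 0.1136, 0.0539]
eef_rot: [3.126, 0.344, 3.003]
ft_force: [0.6, 0.9, -0.8]
width: 0.0198
grip_force: 78.9
```

```bash
python3 tr.py | cut -c1-230; python3 -c "
from h import *
wd()"
```

```text
-30 [(-96, 343), (-92, 351), (-88, 337), (-84, 414), (-80, 510), (-76, 486), (-72, 430), (-68, 411), (-64, 414), (-60, 418), (-56, 423), (-52, 423), (-48, 413), (-44, 417), (-40, 412), (-36, 431), (-32, 446), (-28, 340), (-24, 308
30 [(-96, 355), (-92, 356), (-88, 351), (-84, 309), (-80, 498), (-76, 568), (-72, 447), (-68, 446), (-64, 454), (-60, 458), (-56, 465), (-52, 461), (-48, 452), (-44, 436), (-40, 437), (-36, 437), (-32, 297), (-28, 264), (-24, 275)
40 [(-96, 350), (-92, 352), (-88, 339), (-84, 287), (-80, 547), (-76, 573), (-72, 503), (-68, 436), (-64, 418), (-60, 435), (-56, 431), (-52, 422), (-48, 412), (-44, 376), (-40, 267), (-36, 245), (-32, 265), (-28, 250), (-24, 273)
pos [0.502 0.114 0.054] q [-0.38  0.38  0.01  2.25  0.66  0.25  0.44] toolz [ 0.336 -0.031 -0.941] tilt az -0.09 tilt 0.344 tooly [0.133 0.991 0.015] t 33.35
```

Travel is about 100 mm. I withdraw left, lift and carry the hook back to its old place.

>>> servo_tool([
  [0,14,0],
  [0,16,0],
  [0,16,0],
  [0,16,0],
  [0,0,0],
], roll=[0,0,0,0,0], grip=[1,1,1,1,1])

```text
time_s: 33.77
position: [0.5102, 0.1785, 0.0549]
eef_rot: [3.124, 0.344, 3.006]
ft_force: [-0.5, 0.4, -1.6]
width: 0.0194
grip_force: 78.9
```

>>> servo_tool([
  [-12,0,-33],
  [-12,0,-33],
  [-12,0,-33],
  [-12,0,-33],
  [-12,0,-33],
], roll=[0,0,0,0,0], grip=[1,1,1,1,1])

```text
time_s: 34.18
position: [0.5099, 0.1719, 0.2319]
eef_rot: [3.126, 0.343, 3.003]
ft_force: [-0.1, -0.5, -2.3]
width: 0.0201
grip_force: 78.8
```

```bash
python3 tr.py | cut -c1-130; python3 -c "
from h import *
wd([.466,-.427,.25],[.466,-.427,.06],[.466,-.427,.017])"
```

```text
-30 [(-96, 325), (-92, 311), (-88, 355), (-84, 289), (-80, 195), (-76, 183), (-72, 163), (-68, 154), (-64, 167), (-60, 147), (-56,
30 [(-96, 305), (-92, 317), (-88, 313), (-84, 327), (-80, 498), (-76, 567), (-72, 453), (-68, 454), (-64, 464), (-60, 443), (-56, 
40 [(-96, 354), (-92, 361), (-88, 332), (-84, 286), (-80, 541), (-76, 568), (-72, 506), (-68, 437), (-64, 430), (-60, 429), (-56, 
pos [0.512 0.173 0.239] q [-0.31  0.11 -0.19  2.05  0.32  0.71  0.72] toolz [ 0.343 -0.028 -0.939] tilt az -0.08 tilt 0.351 tooly [0.132 0.991 0.019] t 34.23
[ -39.1 -600.6   -9.8]
[ 65.2  -3.6 178.4]
[14.8 -0.8 40.4]
```

The tray stayed out. Now the carry, in 16 rows.

>>> servo_tool([
  [-2.5,-37.5,-0.6],
  [-2.5,-37.5,-0.6],
  [-2.5,-37.5,-0.6],
  [-2.5,-37.5,-0.6],
  [-2.5,-37.5,-0.6],
], roll=[0,0,0,0,0], grip=[1,1,1,1,1])

```text
time_s: 34.65
position: [0.4955, -0.0169, 0.2344]
eef_rot: [3.126, 0.344, 3.003]
ft_force: [2.2, -0.7, -1.5]
width: 0.0194
grip_force: 78.9
```

>>> servo_tool([
  [-2.5,-37.5,-0.6],
  [-2.5,-37.5,-0.6],
  [-2.5,-37.5,-0.6],
  [-2.5,-37.5,-0.6],
  [-2.5,-37.5,-0.6],
], roll=[0,0,0,0,0], grip=[1,1,1,1,1])

```text
time_s: 35.07
position: [0.4812, -0.2042, 0.2386]
eef_rot: [3.126, 0.344, 3.003]
ft_force: [1.6, 0.6, -1.6]
width: 0.0193
grip_force: 78.9
```

>>> servo_tool([
  [-2.5,-37.5,-0.6],
  [-2.5,-37.5,-0.6],
  [-2.5,-37.5,-0.6],
  [-2.5,-37.5,-0.6],
  [-2.5,-37.5,-0.6],
], roll=[0,0,0,0,0], grip=[1,1,1,1,1])

```text
time_s: 35.48
position: [0.4671, -0.3914, 0.2425]
eef_rot: [3.126, 0.343, 3.003]
ft_force: [0.8, 0.0, -1.7]
width: 0.0194
grip_force: 78.9
```

```bash
python3 -c "
from h import *
wd([.466,-.427,.06],[.466,-.427,.019])"
```

```text
pos [ 0.467 -0.391  0.243] q [ 0.49  0.26  0.31  1.87 -0.42  0.8   2.47] toolz [ 0.335 -0.031 -0.942] tilt az -0.09 tilt 0.344 tooly [0.133 0.991 0.015] t 35.48
[ 57.8 -38.1 172.6]
[13.8 -0.6 38.6]
```

>>> servo_tool([
  [0,-36,0],
  [11.5,-2,34],
  [11.5,0,34],
  [11.5,0,34],
  [11.5,0,34],
], roll=[0,0,0,0,0], grip=[1,1,1,1,1])

```text
time_s: 35.9
position: [0.4649, -0.4254, 0.0968]
eef_rot: [3.126, 0.343, 3.003]
ft_force: [0.6, -1.0, -0.9]
width: 0.0197
grip_force: 79.0
```

>>> servo_tool([
  [11,0,32],
  [5,0,14],
  [4,0,12],
  [2,0,5],
  [0,0,0],
], roll=[0,0,0,0,0], grip=[1,1,1,1,1])

```text
time_s: 36.32
position: [0.4654, -0.4242, 0.0308]
eef_rot: [3.124, 0.342, 3.002]
ft_force: [0.2, -0.4, -1.4]
width: 0.0197
grip_force: 78.9
```

```bash
python3 -c "
from h import *
wd([.466,-.427,.017])"
```

```text
pos [ 0.465 -0.424  0.031] q [ 0.76  0.59  0.05  1.94 -0.64  0.42  2.8 ] toolz [ 0.334 -0.029 -0.942] tilt az -0.09 tilt 0.342 tooly [0.133 0.991 0.016] t 36.32
[ 3.7 -2.9 13.2]
```

>>> servo_tool([
  [2,0,5.5],
  [1,0,4],
  [0.7,0,2],
  [0,0,0],
], roll=[0,0,0,0], grip=[1,1,1,1])

```text
time_s: 36.65
position: [0.467, -0.4243, 0.0202]
eef_rot: [3.126, 0.344, 3.004]
ft_force: [0.5, -0.5, -2.0]
width: 0.0197
grip_force: 78.9
```

>>> servo_tool([
  [0.5,0,1.5],
  [0,0,0],
  [0,0,0],
], roll=[0,0,0], grip=[1,1,1])

```text
time_s: 36.9
position: [0.467, -0.4244, 0.0188]
eef_rot: [3.126, 0.344, 3.004]
ft_force: [-0.4, -0.9, -1.6]
width: 0.0195
grip_force: 78.9
```

>>> servo_tool([
  [0.5,0,1.4],
  [0.3,0,0.8],
  [0,0,0],
], roll=[0,0,0], grip=[1,1,1])

```text
time_s: 37.15
position: [0.4671, -0.4244, 0.0165]
eef_rot: [3.126, 0.344, 3.004]
ft_force: [-1.3, 1.9, 2.2]
width: 0.0198
grip_force: 79.5
```

>>> servo_tool([
  [0,0,0],
  [0,0,0],
  [0,0,0],
  [0,0,0],
  [0,0,0],
], roll=[0,0,0,0,0], grip=[0.4,0.1,0,0,0])

```text
time_s: 37.57
position: [0.467, -0.4244, 0.0163]
eef_rot: [3.126, 0.344, 3.004]
ft_force: [-0.1, -0.4, 0.9]
width: 0.043
grip_force: 0.0
```

>>> servo_tool([
  [-5,0,-14],
  [-10,0,-28],
  [-12,0,-34],
  [-12,0,-34],
  [0,0,0],
], roll=[0,0,0,0,0], grip=[0,0,0,0,0])

```text
time_s: 37.98
position: [0.4683, -0.4283, 0.14]
eef_rot: [3.131, 0.351, 3.005]
ft_force: [0.2, -1.0, 0.4]
width: 0.043
grip_force: 0.0
```

```bash
python3 tr.py | cut -c1-130; python3 - <<'E'
from hookfit import *
import cv2
o=np.load("o.npy");wd()
n={k:snapshot(k)["color"].astype(int) for k in("side","top")}
# silver rod (bright, grey) and wood handle in the side view near where the hook should lie
im=n["side"]
hk0=np.load("hk.npy")
m=(np.abs(im[...,0]-im[...,2])<35)&(im.sum(2)>360)
v,u=np.nonzero(m[140:200,300:375]);pts=[pix("side",a+300,b+140,.013) for a,b in zip(u,v)]
P=np.array(pts);print(len(P));print(P[np.argsort(P[:,0])][::max(1,len(P)//15)].round(3).tolist())
# pawl disc
for a in(2.3,2.5):
    q=proj("side",W(o,[-70+77*np.cos(.371+a),-92,64+77*np.sin(.371+a)]))[0].round().astype(int);print(a,q,im[q[1],q[0]])
# change of bystanders against first pictures (side)
for nm,xyz,s in(("brush",[.474,-.272,.02],12),("tin",[.70,-.277,.03],8),("mug",[.688,-.382,.05],9),("jar",[.36,.251,.05],12),("bowl",[.494,.392,.02],14),("plunger",[.619,.407,.05],14)):
    c=proj("side",np.array(xyz))[0].astype(int);sl=np.s_[c[1]-s:c[1]+s,c[0]-s:c[0]+s];print(nm,np.abs(im[sl]-C["side"]["color"].astype(int)[sl]).mean().round(1))
E
```

```text
-30 [(-96, 325), (-92, 333), (-88, 328), (-84, 405), (-80, 492), (-76, 480), (-72, 414), (-68, 411), (-64, 406), (-60, 392), (-56,
30 [(-96, 343), (-92, 340), (-88, 335), (-84, 300), (-80, 489), (-76, 553), (-72, 434), (-68, 437), (-64, 447), (-60, 439), (-56, 
40 [(-96, 346), (-92, 344), (-88, 330), (-84, 279), (-80, 521), (-76, 553), (-72, 488), (-68, 423), (-64, 421), (-60, 420), (-56, 
pos [ 0.468 -0.427  0.137] q [ 0.68  0.43  0.15  1.9  -0.51  0.61  2.64] toolz [ 0.34  -0.035 -0.94 ] tilt az -0.1 tilt 0.349 tooly [0.132 0.991 0.011] t 38.03
68
[[0.443, -0.666, 0.013], [0.497, -0.628, 0.013], [0.511, -0.429, 0.013], [0.518, -0.426, 0.013], [0.524, -0.43, 0.013], [0.534, -0.442, 0.013], [0.538, -0.431, 0.013], [0.544, -0.444, 0.013], [0.551, -0.441, 0.013], [0.559, -0.437, 0.013], [0.566, -0.433, 0.013], [0.572, -0.447, 0.013], [0.575, -0.471, 0.013], [0.576, -0.436, 0.013], [0.579, -0.469, 0.013], [0.582, -0.484, 0.013], [0.583, -0.449, 0.013]]
2.3 [269 210] [171 129  96]
2.5 [270 214] [109 100  96]
brush 2.4
tin 2.0
mug 2.7
jar 1.8
bowl 4.1
plunger 2.8
```

The hook lies flat with its rod at table height where expected. The tray is out, the pawl is back and the bystanders have not moved, so I hand in.

```bash
python3 -c "
from plant import r
print(r.job_done())"
```

```text
the job is handed in; nothing more can be done
None
```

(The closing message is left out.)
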